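# Pack a lantern craft kit

## Robot

A 6-joint arm with a two-finger parallel gripper is mounted at the origin on the work surface. World frame = base frame: x ahead of the robot, y to its left, z up, the work surface at z = 0. Lengths are in m, angles in rad, forces in N, time in s.
With the tool pointing down it reaches from about 0.35 to 0.85 m from the base axis. Payload 8.1 kg.
Tool frame: the origin (TCP) lies at the very end of the fingers, on their centre line; the grasp point (between the pads) lies 19 mm behind it; z points along the fingers, y is the line along which they close (so a half turn about z gives the same grasp; the last joint's range is limited). The gripper opens to 93 mm and grips with 3 to 60 N. Pads are 15 mm wide; open, the fingers measure 128 mm over their backs; the gripper's body (75 mm by 188 mm) begins 65 mm behind the grasp point.
Start: joints at [1.256, 0.13, 1.488, -0, 1.523, -0.085], TCP at [0.137, 0.584, 0.219] pointing down, gripper open.
Joint ranges: [-2.96, 2.96], [-0.89, 2.26], [0.02, 2.5], [-1.34, 4.48], [0, 2.73], [-2.66, 2.66]. Speed limits (rad/s): [2.39, 2.39, 2.79, 3.14, 3.14, 3.14].

## Interface

Orientations are given as a rotation vector (axis times angle).
In Python, from plant import robot, imaging gives the robot as it stands.
- The arm moves only by the tool jog_arm, never from a script. Its argument "rows" is a list of rows, each a list of 2 entries, a list of its own where there are three numbers: the shift along the tool's x, y, z each as a share of 0.2 m, from -1 to 1, then the turn, a rotation vector about the tool's x, y, z each as a share of pi/2 rad, from -1 to 1. A call has 1 to 5 rows; each row is the pose to reach, as a shift and turn from the pose commanded when the call began, along the tool's axes at that moment; what a row does not reach only later rows make up. A row lasts 1/10 s, in which the tool goes at most 50 mm and 8.59 degrees, less where a joint would pass 70% of its speed; a pose out of reach is approached as far as the arm can. A call with a number of a shift or a turn outside -1 to 1 is refused whole. A call with a gripper value outside its range is refused whole. "hand" is the closure, from -1 (fully open) to 1 (shut), set as the call begins (left out, the last holds). The fingers move at their own pace and stop on an object; "squeeze" is the grip in N (left out, the last holds). Time passes only in rows, so rows that repeat a pose let the fingers close. It gives the time, the measured TCP pose, the force, the opening and the grip force at its end, in the units of the state.
- robot.read_state(): the state, without advancing time (a new reading comes with each control period).
- imaging.read_camera(name): name is "side" or "top" or "wrist"; returns a dict with "frame" (480x640x3 uint8, red, green, blue), "vertical_fov" (degrees; the focal length in pixels is half the picture's height over the tangent of half this angle, whatever the lens; pixels are square), "cx", "cy" (the principal point, pixels), "R" (3x3) and "t" (3): a world point X has camera coordinates R X + t. Camera axes: x right, y down, z forward; pixel columns grow to the right and rows downward; lengths in m; the calibration is good to about 2 mm. A picture is of the moment at which its call begins. There is no depth.
- robot.close_job(): hands the job in; it is judged then, once.
The state is a dict: "t": time; "q": joint angles; "dq": joint speeds; "joint_torque": joint torques, N m; "tool_pos": TCP position; "orientation": TCP orientation; "force": force on the tool from outside, world axes, zero at the start; "wrist_torque": the same for the moment, N m; "opening": finger opening in m; "gripper_force": force on a finger pad.
Only numpy, scipy, OpenCV 4.12 (cv2) and the standard library are available. Lean on these libraries where they do the work, as an engineer would, in place of code of your own. Each camera call takes 0.05 s, during which the arm holds its last target. There are 200 camera calls.

## Task

Pack the lantern kit: take every wooden lantern leg out of the sloping bin and lay it flat on the floor of the kit tray's shallow compartment, and move every bead from the blue trough into the tray's deep red-floored compartment with the scoop. The beads are freshly varnished, so never touch them with the gripper's fingers. Leave the scoop standing upright in the middle of its cork mat, and do not disturb the other things on the table.

Things in the scene. Friction and masses are not known exactly. Their poses are not given: they have to be found in the camera images.
- bin: fixed plywood bin, 157 x 248 mm, its floor sloping 0.2 rad up towards its +x, with four lanes along x (64 mm pitch, 36 mm clear, centres at y = -96, -32, 32, 96 mm) between low flat rails 28 mm wide. Square to the slope: rails 8 mm high, front (-x) stop 14 mm, back wall 30 mm. Origin on the table under its middle, where the lane floor is 26 mm above the table; y across the lanes
- tray: fixed cardboard kit tray, 140 mm (x) x 391 mm (y from -208 to 183 mm), 5 mm floor, origin on its underside. From y = -58 to 178 mm: shallow compartment for legs (130 x 236 mm inside, walls 20 mm above the table). From y = -203 to -63 mm: deep red-floored compartment for beads (130 x 140 mm inside, walls 60 mm above the table)
- tray_legs (a point): centre of the floor of the tray's shallow legs compartment, 5 mm above the table; axes as the tray's
- tray_beads (a point): centre of the floor of the tray's deep red-floored bead compartment, 5 mm above the table; axes as the tray's
- trough: fixed blue bead trough, 290 x 100 mm, 90 mm wide inside, level floor 6 mm above the table. Origin on the table; the floor runs from x = -150 mm (back wall) to x = +100 mm, where a ramp rises at 55 deg for 41 mm of height, up to an upright end wall at x = 129 mm whose top is 101 mm above the table: a scoop pushed along the floor can follow them up. Side and back walls 50 mm above the floor
- mat: round cork mat, fixed, 180 mm across, 4 mm thick, where the scoop belongs; origin at the centre of its underside
- scoop: aluminium scoop, 0.16 kg. Flat pan 100 mm long (x -50 to 50), 78 wide (72 inside), floor 3, side walls 45 high (x -50 to 35), back wall 50, open mouth at +x. Upright wooden handle at the back: centre x = -55 mm, 14 thick (x), 36 wide (y), top 130 mm above the underside. Origin at the centre of the pan's underside, z up
- scoop_grip (a point): point in the scoop's handle to grip, 105 mm above the underside; same axes as the scoop (fingers close along x)
- scoop_lip (a point): middle of the scoop's front lip, on its underside; same axes as the scoop
- leg_a: square wooden lantern leg with two yellow bands, 100 mm long (own x) x 30 x 30 mm, 60 g; origin at its centre; may be absent
- leg_b: square wooden lantern leg with two yellow bands, 100 mm long (own x) x 30 x 30 mm, 60 g; origin at its centre; may be absent
- leg_c: square wooden lantern leg with two yellow bands, 100 mm long (own x) x 30 x 30 mm, 60 g; origin at its centre; may be absent
- leg_d: square wooden lantern leg with two yellow bands, 100 mm long (own x) x 30 x 30 mm, 60 g; origin at its centre; may be absent
- bead_1: red chunky faceted round bead, 32 mm in diameter, 20 g, freshly varnished; origin at its centre; may be absent
- bead_2: green chunky faceted round bead, 32 mm in diameter, 20 g, freshly varnished; origin at its centre; may be absent
- bead_3: orange chunky faceted round bead, 32 mm in diameter, 20 g, freshly varnished; origin at its centre; may be absent
- bead_4: yellow chunky faceted round bead, 32 mm in diameter, 20 g, freshly varnished; origin at its centre; may be absent
- bead_5: white chunky faceted round bead, 32 mm in diameter, 20 g, freshly varnished; origin at its centre; may be absent
- bead_6: purple chunky faceted round bead, 32 mm in diameter, 20 g, freshly varnished; origin at its centre; may be absent
- yarn_cone: cone of yellow yarn, 112 mm across, 140 mm high, bystander; origin at the centre of its foot
- cup: white plastic cup, 68 mm across, 85 mm high, bystander; origin at the centre of its foot
- bobbin: wooden bobbin, 44 mm across, 50 mm high, bystander; origin at the centre of its foot
- knife: blue retracted craft knife lying along its x, 130 x 22 x 14 mm, bystander; origin at the centre of its underside
- tape: roll of yellow tape lying flat, 96 mm across, 24 mm high, bystander; origin at the centre of its underside

How it is judged:
By the outcome, as a careful person would: the job done as asked, in the order asked, and still so for the second after the job is handed in, with the robot touching nothing.
Of leg_a, leg_b, leg_c, leg_d only 3 to 4 are there at a start; the rules pass over those that are not, and their reading is None.
Of bead_1, bead_2, bead_3, bead_4, bead_5, bead_6 only 4 to 6 are there at a start; the rules pass over those that are not, and their reading is None.
At some moment in a run one of leg_a, leg_b, leg_c, leg_d, scoop may be knocked a few centimetres aside while the robot is not near it.
It also fails if it takes over 208 s, if anything falls off the work surface, if the arm or the gripper's body presses on something with over 40 N, if the wrist force passes 120 N, or if a joint passes its speed limit or range.

## Working session

There is one attempt and no reset: what is moved stays moved. The work goes in short steps, Python scripts to look and compute and a tool call to move; the robot and the scene stay as the last step left them, time stands still between calls to the robot, and variables do not carry over. Pictures are saved under pics/ and viewed, at most 14 in all, crops included, and the job is handed in when it is done.

Besides the shell and the picture viewer there is one more tool, called after "Request:" by a JSON object that holds its "name" and its "arguments", one argument or row to a line. jog_arm: Moves the arm, as the interface text tells. Its arguments: {"type":"object","properties":{"rows":{"type":"array"},"hand":{"type":"number"},"squeeze":{"type":"number"}},"required":["rows"]}

```bash
ls; mkdir -p pics
python3 - <<'E'
from plant import robot, imaging
import cv2
for n in ("top","side"):
    d=imaging.read_camera(n)
    cv2.imwrite(f"pics/{n}0.png",d["frame"][:,:,::-1])
    print(n,d["vertical_fov"],d["cx"],d["cy"],d["R"],d["t"])
print(robot.read_state())
E
```

```text
pics
top 51.23862782439574 315.6683755137291 239.323521011187 [[ 0.02556605 -0.99948645  0.01931895]
 [-0.98508165 -0.02847799 -0.16971489]
 [ 0.17017789 -0.0146918  -0.98530383]] [-0.03136578  0.58487997  1.28144154]
side 52.996401828040554 315.018453175474 243.6300455466729 [[ 0.7180734  -0.69586578  0.01189122]
 [-0.54593267 -0.57378804 -0.61051192]
 [ 0.4316574   0.43190057 -0.79191779]] [-0.40784188  0.34726611  1.05144527]
{'t': 0.1, 'q': array([ 1.25558859e+00,  1.31085773e-01,  1.48913842e+00, -1.02911504e-05,
        1.52295575e+00, -8.54043457e-02]), 'dq': array([-0.00074573, -0.00032399, -0.00260025,  0.00156357, -0.00050321,
        0.00092974]), 'joint_torque': array([ 1.71880283e-04, -5.61343431e+01, -4.93097341e+01,  7.69439293e-02,
        2.91838520e-02, -3.82168162e-05]), 'tool_pos': array([0.13650587, 0.5837692 , 0.21770979]), 'orientation': array([-3.60144617e-01, -3.12057259e+00,  2.44642905e-03]), 'force': array([-0.64541416,  0.77946619,  0.27810505]), 'wrist_torque': array([0.0176351 , 0.05315154, 0.00157987]), 'gripper_force': 0.0, 'opening': 0.09290423995024857}
```

View pics/top0.png

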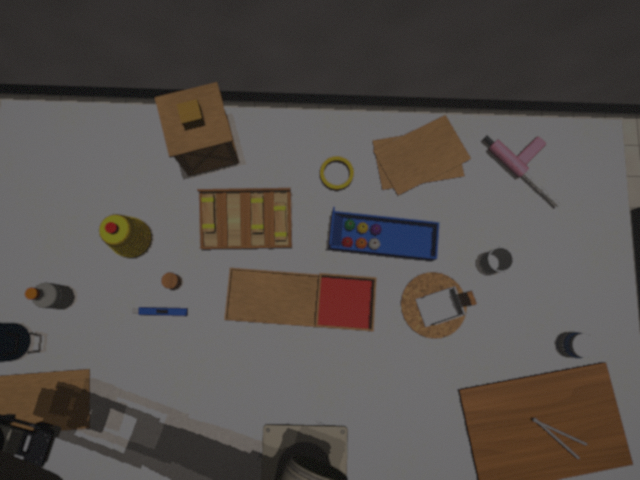

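View pics/side0.png

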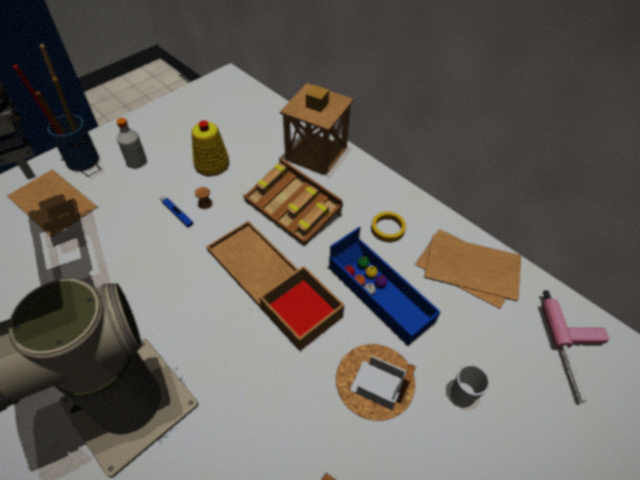

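Run:
```python
import cv2,numpy as np
def crop(n,o,x0,y0,x1,y1,s):
    a=cv2.imread(f"pics/{n}.png")[y0:y1,x0:x1]
    a=cv2.resize(a,None,fx=s,fy=s,interpolation=cv2.INTER_CUBIC)
    a=np.clip(255*(a/255.)**.7*1.1,0,255).astype(np.uint8)
    for x in range((x0+19)//20*20,x1,20): cv2.putText(a,str(x),(int((x-x0+.5)*s)-12,10),0,.35,(255,255,255),1); cv2.line(a,(int((x-x0+.5)*s),12),(int((x-x0+.5)*s),20),(255,255,255),1)
    for y in range((y0+19)//20*20,y1,20): cv2.putText(a,str(y),(0,int((y-y0+.5)*s)+4),0,.35,(255,255,255),1); cv2.line(a,(26,int((y-y0+.5)*s)),(34,int((y-y0+.5)*s)),(255,255,255),1)
    cv2.imwrite(f"pics/{o}.png",a); print(a.shape)
crop("top0","topA",185,175,345,295,5)
crop("top0","topB",310,200,480,340,4.25)
```

```text
(600, 800, 3)
(595, 722, 3)
```

View pics/topA.png

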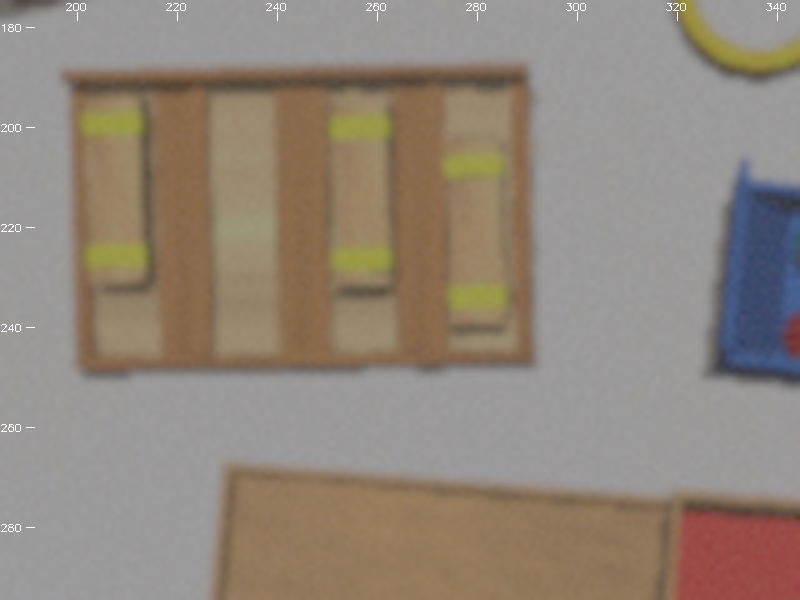

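View pics/topB.png

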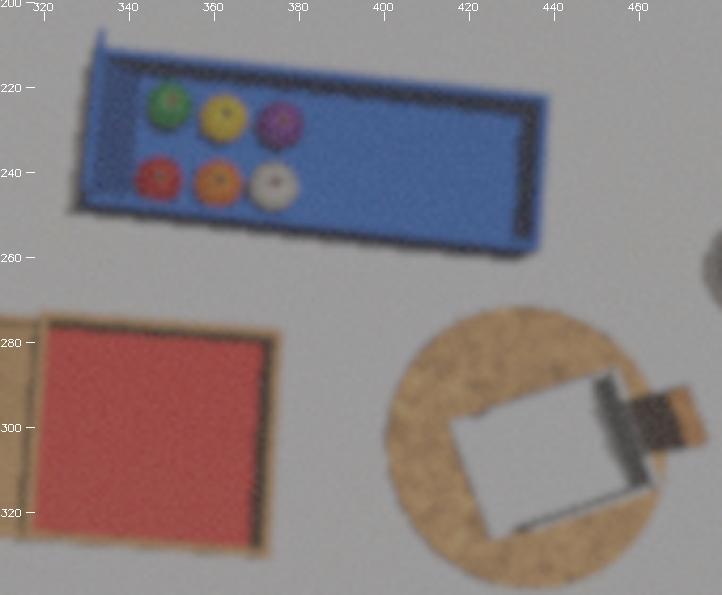

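```bash
cat > h.py <<'E'
import numpy as np, cv2
from scipy.optimize import least_squares
from scipy.spatial.transform import Rotation as Ro
class Cam:
    def __init__(s,d):
        s.R=np.array(d["R"]);s.t=np.array(d["t"]);s.f=240/np.tan(np.radians(d["vertical_fov"]/2));s.c=np.array([d["cx"],d["cy"]])
    def proj(s,X):
        p=np.atleast_2d(X)@s.R.T+s.t; return s.f*p[:,:2]/p[:,2:]+s.c
    def ray(s,uv,z):
        d=s.R.T@np.append((np.array(uv)-s.c)/s.f,1); C=-s.R.T@s.t
        return C+d*(z-C[2])/d[2]
def place(p,L):
    c,s=np.cos(p[2]),np.sin(p[2]); L=np.atleast_2d(L).astype(float)
    return np.c_[p[0]+c*L[:,0]-s*L[:,1],p[1]+s*L[:,0]+c*L[:,1],L[:,2]]
def fit(cam,L,uv,p0):
    L=np.array(L)/1000.;uv=np.array(uv,float)
    r=least_squares(lambda p:(cam.proj(place(p,L))-uv).ravel(),p0)
    return r.x,np.round(r.fun.reshape(-1,2),1)
def slope(u,y,h): c,s=np.cos(.2),np.sin(.2); return [u*c-h*s,y,26+u*s+h*c]
E
cat > f0.py <<'E'
from plant import imaging
from h import *
C={n:Cam(imaging.read_camera(n)) for n in("top","side")}; c=C["top"]
np.set_printoptions(precision=4,suppress=True)
print("camera",-c.R.T@c.t)
T,e=fit(c,[(70,183,20),(70,-208,60),(-70,-208,60),(70,-58,60)],[(231,268.4),(375.9,277.6),(373,330.8),(319.9,273.9)],[.4,0,0]);print("tray",T,e.tolist())
B,e=fit(c,[slope(78.5,124,30),slope(78.5,-124,30),slope(-78.5,124,14),slope(-78.5,-124,14)],[(198,189.4),(290.4,188.2),(201.4,248),(292,247.4)],[.6,.2,0]);print("bin",B,e.tolist())
Q,e=fit(c,[(134,-50,101),(-155,-50,56),(-155,50,56)],[(334.2,207.1),(438.9,222.8),(437,259.5)],[.6,-.2,1.57]);print("trough",Q,e.tolist())
S,e=fit(c,[(50,-39,4),(50,39,4),(-55,0,134)],[(416.4,299.1),(426.5,327.3),(471,297.6)],[.4,-.3,1.57]);print("scoop",S,e.tolist())
print("mat",c.ray((310+525/4.25,200+446/4.25),.004))
for n,u in dict(g=(170,106),y=(222,118),p=(279,126),r=(159,178),o=(219,184),w=(274,186)).items():
    X=c.ray((310+u[0]/4.25,200+u[1]/4.25),.022); d=X[:2]-Q[:2]
    print(n,X, "trough frame",d@[np.cos(Q[2]),np.sin(Q[2])],d@[-np.sin(Q[2]),np.cos(Q[2])])
# legs: band outer ends from crop A
for n,(a,b) in dict(A=((113,123),(117,258)),B=((361,127),(362,261)),C=((475,166),(478,297))).items():
    m=np.array([(a[0]+b[0])/2/5+185,(a[1]+b[1])/2/5+175])
    X=np.zeros(3);z=.058
    for _ in range(5):
        X=c.ray(m,z); l=(X[:2]-B[:2])@[np.cos(B[2]),np.sin(B[2])]
        z=.026+np.tan(.2)*(l)+.030/np.cos(.2)
    d=X[:2]-B[:2]
    print(n,X,"bin frame",d@[np.cos(B[2]),np.sin(B[2])],d@[-np.sin(B[2]),np.cos(B[2])])
# overlay on side
im=cv2.imread("pics/side0.png"); s=4
im=cv2.resize(im[140:430,190:450],None,fx=2.05,fy=2.05,interpolation=cv2.INTER_CUBIC)
def poly(p,L):
    u=C["side"].proj(place(p,np.array(L)/1000.)); cv2.polylines(im,[np.int32((u-[190,140]+.5)*2.05)],1,(255,255,0),1)
poly(T,[(70,183,20),(-70,183,20),(-70,-58,20),(70,-58,20)]);poly(T,[(70,-58,60),(-70,-58,60),(-70,-208,60),(70,-208,60)])
poly(T,[(65,-63,5),(-65,-63,5),(-65,-203,5),(65,-203,5)])
poly(B,[slope(78.5,124,30),slope(78.5,-124,30),slope(78.5,-124,0),slope(-78.5,-124,0),slope(-78.5,-124,14),slope(-78.5,124,14)])
poly(Q,[(134,-50,101),(134,50,101),(134,50,56),(-155,50,56),(-155,-50,56),(134,-50,56)]);poly(Q,[(100,-45,6),(-150,-45,6),(-150,45,6),(100,45,6)])
poly(S,[(50,-39,4),(50,39,4),(-50,39,4),(-50,-39,4)]);poly(S,[(-62,-18,134),(-62,18,134),(-48,18,134),(-48,-18,134)])
a=np.linspace(0,6.28,60)
M=c.ray((310+525/4.25,200+446/4.25),.004); poly([M[0],M[1],0],np.c_[90*np.cos(a),90*np.sin(a),4+0*a])
cv2.imwrite("pics/ov0.png",im)
E
python3 f0.py
```

```text
camera [0.3589 0.0041 1.3625]
tray [ 0.4271  0.0337 -0.0464] [[-1.4, -0.3], [0.8, -0.2], [0.9, 1.0], [-0.4, -0.7]]
bin [0.6416 0.1739 0.0444] [[-0.2, 0.1], [0.9, 0.1], [-1.1, 0.3], [0.4, -0.5]]
trough [ 0.6021 -0.1875  1.4874] [[-0.9, -0.2], [0.8, -0.0], [0.2, 0.1]]
scoop [ 0.4175 -0.3513  1.9415] [[-1.0, 0.5], [-0.4, -0.2], [1.2, -0.2]]
mat [ 0.4226 -0.3396  0.004 ]
g [ 0.633  -0.1087  0.022 ] trough frame 0.08109628999762178 -0.024243837935524107
y [ 0.6261 -0.1423  0.022 ] trough frame 0.047039314799233345 -0.020181982370653856
p [ 0.622  -0.1791  0.022 ] trough frame 0.010044985439408571 -0.019095782323247074
r [ 0.5858 -0.1023  0.022 ] trough frame 0.08353476684429172 0.02331213310412413
o [ 0.5831 -0.1408  0.022 ] trough frame 0.044947200496238134 0.02288070939713575
w [ 0.5828 -0.1761  0.022 ] trough frame 0.009772454234096594 0.02022435646718835
A [0.6465 0.2725 0.0585] bin frame 0.009282081183376516 0.09827845932769114
B [0.6487 0.1418 0.0578] bin frame 0.005654647954325118 -0.03235736629870085
C [0.631  0.0802 0.0536] bin frame -0.014771559084024617 -0.09318723605994512
```

View pics/ov0.png

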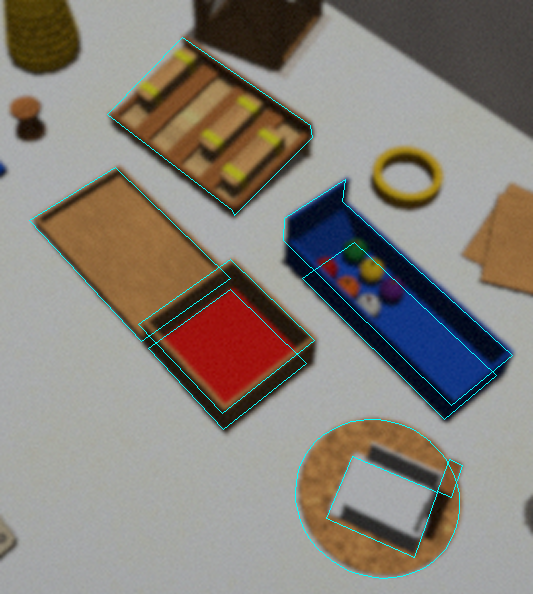

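```bash
cat > mv.py <<'E'
from h import *
from plant import robot
def Rt(yv,zv):  # tool R from y dir, z dir
    z=np.array(zv,float);z/=np.linalg.norm(z);y=np.array(yv,float);y-=z*(y@z);y/=np.linalg.norm(y)
    return np.c_[np.cross(y,z),y,z]
def now():
    s=robot.read_state(); return np.array(s["tool_pos"]),Ro.from_rotvec(s["orientation"]).as_matrix(),s
def plan(wps,p=None,R=None,dmax=.19,amax=.64):
    "wps: (pos,R,label). prints calls of 5 identical rows"
    if p is None: p,R,_=now()
    for P,RR,lab in wps:
        P=np.array(P,float); rv=Ro.from_matrix(R.T@RR).as_rotvec(); d=np.linalg.norm(P-p)
        n=int(max(1,np.ceil(d/dmax),np.ceil(np.linalg.norm(rv)/amax)))
        p0,R0=p,R
        for k in range(1,n+1):
            Pk=p0+(P-p0)*k/n; Rk=R0@Ro.from_rotvec(rv*k/n).as_matrix()
            sh=np.round(R.T@(Pk-p)/.2,3); tu=np.round(Ro.from_matrix(R.T@Rk).as_rotvec()/(np.pi/2),3)
            print(lab if k==1 else "  ..",[sh.tolist(),tu.tolist()])
            p=p+R@sh*.2; R=R@Ro.from_rotvec(tu*np.pi/2).as_matrix()
    return p,R
Z=np.array([0,0,1.])
T=np.array([.4271,.0337,-.0464]);B=np.array([.6416,.1739,.0444]);Q=np.array([.6021,-.1875,1.4874]);S=np.array([.4175,-.3513,1.9415])
E
python3 - <<'E'
from mv import *
b=B[2]; yb=[-np.sin(b),np.cos(b),0]; n=np.array([-np.sin(.2)*np.cos(b),-np.sin(.2)*np.sin(b),np.cos(.2)])
R=Rt(yb,-n); X=np.array([.6465,.2725,.0585])
plan([([.4,.4,.23],R,'via'),(X+n*.12,R,'above')])
E
```

```text
via [[-0.746, -0.298, -0.03], [-0.009, -0.063, -0.087]]
  .. [[-0.698, -0.396, 0.037], [-0.009, -0.064, -0.087]]
above [[-0.504, -0.346, 0.24], [-0.0, 0.0, 0.0]]
  .. [[-0.504, -0.346, 0.24], [-0.0, 0.0, 0.0]]
```

Request:
{"name": "jog_arm", "arguments": {
  "rows": [
    [[-0.746,-0.298,-0.03],[-0.009,-0.063,-0.087]],
    [[-0.746,-0.298,-0.03],[-0.009,-0.063,-0.087]],
    [[-0.746,-0.298,-0.03],[-0.009,-0.063,-0.087]],
    [[-0.746,-0.298,-0.03],[-0.009,-0.063,-0.087]],
    [[-0.746,-0.298,-0.03],[-0.009,-0.063,-0.087]]
  ],
  "hand": -0.2
}}

```text
t: 0.7
tool_pos: [0.2697, 0.4913, 0.2248]
orientation: [0.146, 3.038, 0.004]
force: [-0.2, 0.4, 0.3]
opening: 0.0584
gripper_force: 0.0
```

Request:
{"name": "jog_arm", "arguments": {
  "rows": [
    [[-0.698,-0.396,0.037],[-0.009,-0.064,-0.087]],
    [[-0.698,-0.396,0.037],[-0.009,-0.064,-0.087]],
    [[-0.698,-0.396,0.037],[-0.009,-0.064,-0.087]],
    [[-0.698,-0.396,0.037],[-0.009,-0.064,-0.087]],
    [[-0.698,-0.396,0.037],[-0.009,-0.064,-0.087]]
  ]
}}

```text
t: 1.2
tool_pos: [0.4003, 0.4005, 0.2305]
orientation: [-0.062, 2.941, 0.008]
force: [-0.3, 0.5, -0.0]
opening: 0.0555
gripper_force: 0.0
```

Request:
{"name": "jog_arm", "arguments": {
  "rows": [
    [[-0.504,-0.346,0.24],[0,0,0]],
    [[-0.504,-0.346,0.24],[0,0,0]],
    [[-0.504,-0.346,0.24],[0,0,0]],
    [[-0.504,-0.346,0.24],[0,0,0]],
    [[-0.504,-0.346,0.24],[0,0,0]]
  ]
}}

```text
t: 1.7
tool_pos: [0.51, 0.3376, 0.2029]
orientation: [-0.066, 2.942, 0.008]
force: [-1.0, -0.3, -0.1]
opening: 0.056
gripper_force: 0.0
```

Request:
{"name": "jog_arm", "arguments": {
  "rows": [
    [[-0.504,-0.346,0.24],[0,0,0]],
    [[-0.504,-0.346,0.24],[0,0,0]],
    [[-0.504,-0.346,0.24],[0,0,0]],
    [[-0.504,-0.346,0.24],[0,0,0]],
    [[-0.504,-0.346,0.24],[0,0,0]]
  ]
}}

```text
t: 2.2
tool_pos: [0.6215, 0.2738, 0.1765]
orientation: [-0.067, 2.941, 0.009]
force: [-0.3, 0.3, -0.9]
opening: 0.0555
gripper_force: 0.0
```

```bash
cat > look.py <<'E'
import sys
from plant import imaging
from h import *
d=imaging.read_camera(sys.argv[1]); c=Cam(d); f=d["frame"][:,:,::-1]
cv2.imwrite(f"pics/{sys.argv[2]}.png",np.clip(255*(f/255.)**.7*1.1,0,255).astype(np.uint8))
np.savez(f"pics/{sys.argv[2]}.npz",R=c.R,t=c.t,vf=d["vertical_fov"],c=c.c)
print("cam at",-c.R.T@c.t,"axis",c.R[2],d["vertical_fov"])
E
python3 look.py wrist w1
```

```text
cam at [0.52474558 0.26771563 0.32528547] axis [ 0.42581086  0.02024698 -0.90458564] 63.562715733775086
```

View pics/w1.png

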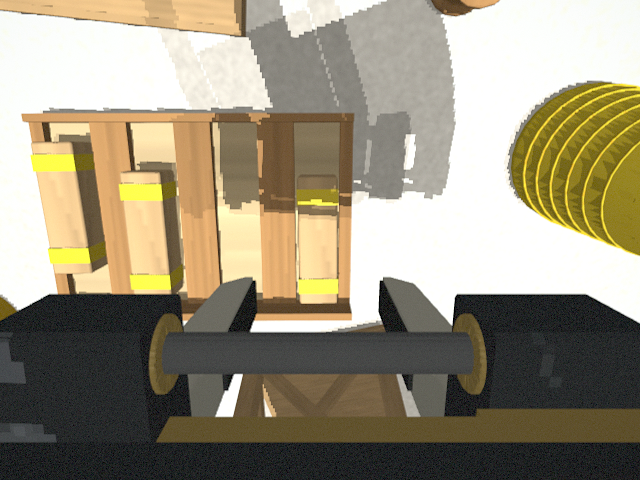

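Run:
```python
from mv import *
d=np.load("pics/w1.npz"); c=Cam(dict(R=d["R"],t=d["t"],vertical_fov=float(d["vf"]),cx=d["c"][0],cy=d["c"][1]))
np.set_printoptions(precision=1,suppress=True)
print(c.proj(place(B,np.array([slope(-78.5,-124,14),slope(-78.5,124,14)])/1000)),"seen 23,114 353,114")
for u,y in((9.3,98),(5.6,-32),(-14.8,-93)):
  print(c.proj(place(B,np.array([slope(u+7+s,y,30) for s in(-50,0,50)])/1000)))
r,e=fit(c,[slope(-78.5,-124,14),slope(-78.5,124,14),slope(-70,-14,8),slope(-70,14,8)],[(23,114),(353,114),(175,121),(212,121)],B);print(np.round(r,4),e)
```

```text
[[ 15.  109.5]
 [350.7 109.6]] seen 23,114 353,114
[[315.5 172.3]
 [315.6 239.3]
 [315.6 301.1]]
[[136.  167.2]
 [143.4 234.6]
 [150.2 296.7]]
[[ 47.  138. ]
 [ 58.2 207.7]
 [ 68.5 272. ]]
[0.6 0.2 0. ] [[-1.4 -2.2]
 [ 3.5 -2.7]
 [-0.9  3. ]
 [-1.1  3. ]]
```

```bash
cat > leg.py <<'E'
import sys
from mv import *
b=B[2]; cb,sb=np.cos(b),np.sin(b); R=Rt([-sb,cb,0],[np.sin(.2)*cb,np.sin(.2)*sb,-np.cos(.2)]); n=-R[:,2]
t=T[2]; Rp=Rt([-np.sin(t),np.cos(t),0],-Z)
def go(X,yp,drop=.017):
    X=np.array(X); P=place(T,[[0,yp/1000,drop]])[0]
    p,r=plan([(X+n*.10,R,'above'),(X-n*.019,R,'down'),])
    print("CLOSE")
    p,r=plan([(X+n*.10,R,'up'),(P+Z*.10,Rp,'over tray'),(P,Rp,'place')],p,r)
    print("OPEN"); plan([(P+Z*.13,Rp,'up')],p,r)
go(eval(sys.argv[1]),float(sys.argv[2]))
E
python3 leg.py "(.6465,.2744,.0585)" 125
```

```text
above [[-0.005, -0.004, 0.105], [0.001, 0.0, 0.001]]
down [[-0.0, -0.0, 0.595], [0.0, 0.0, -0.0]]
CLOSE
up [[-0.0, -0.0, -0.595], [0.0, 0.0, -0.0]]
over tray [[0.506, -0.266, -0.002], [0.003, 0.064, 0.029]]
  .. [[0.491, -0.288, 0.049], [0.003, 0.064, 0.029]]
place [[-0.0, -0.0, 0.5], [0.0, -0.0, -0.0]]
OPEN
up [[0.0, -0.0, -0.65], [0.0, -0.0, -0.0]]
```

Request:
{"name": "jog_arm", "arguments": {
  "rows": [
    [[-0.005,-0.004,0.105],[0,0,0]],
    [[-0.005,-0.004,0.3],[0,0,0]],
    [[-0.005,-0.004,0.5],[0,0,0]],
    [[-0.005,-0.004,0.62],[0,0,0]],
    [[-0.005,-0.004,0.7],[0,0,0]]
  ]
}}

```text
t: 2.75
tool_pos: [0.6493, 0.2742, 0.0376]
orientation: [-0.069, 2.943, 0.008]
force: [0.3, 0.6, 0.4]
opening: 0.0561
gripper_force: 0.0
```

Request:
{"name": "jog_arm", "arguments": {
  "rows": [
    [[0,0,0],[0,0,0]],
    [[0,0,0],[0,0,0]],
    [[0,0,0],[0,0,0]],
    [[0,0,0],[0,0,0]],
    [[0,0,0],[0,0,0]]
  ],
  "hand": 1,
  "squeeze": 20
}}

```text
t: 3.25
tool_pos: [0.6522, 0.2732, 0.0414]
orientation: [-0.065, 2.938, 0.01]
force: [-3.7, 1.0, 6.5]
opening: 0.0297
gripper_force: 20.0
```

Request:
{"name": "jog_arm", "arguments": {
  "rows": [
    [[0,0,-0.2],[0,0,0]],
    [[0,0,-0.4],[0,0,0]],
    [[0,0,-0.595],[0,0,0]],
    [[0,0,-0.595],[0,0,0]],
    [[0,0,-0.595],[0,0,0]]
  ]
}}

```text
t: 3.75
tool_pos: [0.6288, 0.2716, 0.1583]
orientation: [-0.065, 2.937, 0.009]
force: [0.0, -0.1, -1.5]
opening: 0.0299
gripper_force: 20.0
```

Request:
{"name": "jog_arm", "arguments": {
  "rows": [
    [[0.506,-0.266,0],[0.003,0.064,0.029]],
    [[0.506,-0.266,0],[0.003,0.064,0.029]],
    [[0.506,-0.266,0],[0.003,0.064,0.029]],
    [[0.506,-0.266,0],[0.003,0.064,0.029]],
    [[0.506,-0.266,0],[0.003,0.064,0.029]]
  ]
}}

```text
t: 4.25
tool_pos: [0.5313, 0.2136, 0.1353]
orientation: [0.003, 3.042, 0.004]
force: [0.8, 0.4, -0.8]
opening: 0.03
gripper_force: 20.0
```

Request:
{"name": "jog_arm", "arguments": {
  "rows": [
    [[0.491,-0.288,0.049],[0.003,0.064,0.029]],
    [[0.491,-0.288,0.049],[0.003,0.064,0.029]],
    [[0.491,-0.288,0.049],[0.003,0.064,0.029]],
    [[0.491,-0.288,0.049],[0.003,0.064,0.029]],
    [[0.491,-0.288,0.049],[0.003,0.064,0.029]]
  ]
}}

```text
t: 4.75
tool_pos: [0.4364, 0.157, 0.1175]
orientation: [0.074, 3.138, 0.002]
force: [-0.2, 0.1, -0.1]
opening: 0.0299
gripper_force: 20.0
```

```bash
python3 look.py wrist w2
```

```text
cam at [0.37081764 0.15844758 0.28244457] axis [ 0.24047896 -0.01026883 -0.97060003] 63.562715733775086
```

View pics/w2.png

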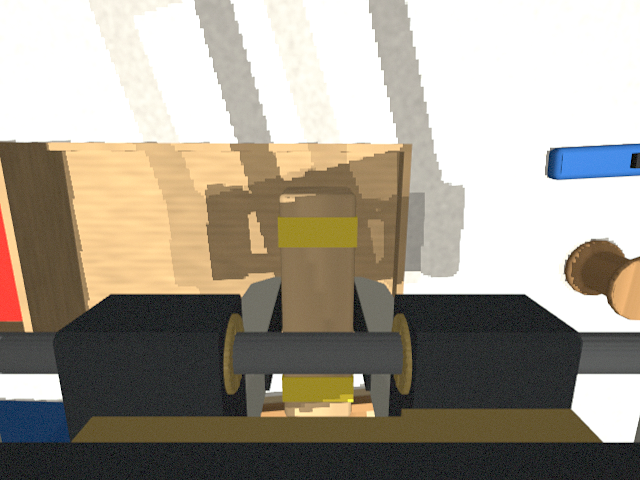

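```bash
python3 - <<'E'
from mv import *
d=np.load("pics/w2.npz"); c=Cam(dict(R=d["R"],t=d["t"],vertical_fov=float(d["vf"]),cx=d["c"][0],cy=d["c"][1]))
np.set_printoptions(precision=4,suppress=True)
print(c.proj(place(T,np.array([(-70,183,20),(-65,178,20),(-65,-58,5),(-65,-58,60)])/1000)),"seen (411,144) (401,152) (67,151)..")
X=c.ray((411,144),.02);print(X, place(T,[[-.07,.183,.02]]))
E
python3 leg.py "(.6495,.1425,.0605)" 60; python3 leg.py "(.6320,.0795,.0560)" -5
```

```text
[[410.2185 134.1697]
 [402.1667 142.0947]
 [ 57.01   142.8201]
 [ -7.486  141.8042]] seen (411,144) (401,152) (67,151)..
[0.3719 0.2203 0.02  ] [[0.3657 0.2197 0.02  ]]
above [[-0.484, -0.016, -0.101], [-0.002, -0.063, -0.029]]
  .. [[-0.49, -0.038, -0.052], [-0.003, -0.063, -0.029]]
down [[-0.0, -0.0, 0.595], [0.0, 0.0, 0.0]]
CLOSE
up [[-0.001, -0.0, -0.595], [0.0, 0.0, 0.0]]
over tray [[0.515, -0.098, 0.001], [0.003, 0.064, 0.029]]
  .. [[0.507, -0.12, 0.053], [0.003, 0.064, 0.029]]
place [[0.0, -0.0, 0.5], [-0.0, -0.0, -0.0]]
OPEN
up [[0.001, -0.001, -0.65], [-0.0, -0.0, -0.0]]
above [[-0.448, -0.175, -0.09], [-0.002, -0.063, -0.029]]
  .. [[-0.446, -0.196, -0.046], [-0.003, -0.063, -0.029]]
down [[0.001, -0.0, 0.595], [0.0, 0.0, 0.0]]
CLOSE
up [[-0.001, 0.0, -0.595], [0.0, 0.0, 0.0]]
over tray [[0.478, -0.104, -0.003], [0.003, 0.064, 0.029]]
  .. [[0.47, -0.126, 0.045], [0.003, 0.064, 0.029]]
place [[-0.001, 0.001, 0.5], [-0.0, -0.0, -0.0]]
OPEN
up [[0.001, -0.001, -0.65], [-0.0, -0.0, -0.0]]
```

Request:
{"name": "jog_arm", "arguments": {
  "rows": [
    [[-0.015,0,0.15],[0,0,0]],
    [[-0.015,0,0.3],[0,0,0]],
    [[-0.015,0,0.4],[0,0,0]],
    [[-0.015,0,0.46],[0,0,0]],
    [[-0.015,0,0.5],[0,0,0]]
  ]
}}

```text
t: 5.3
tool_pos: [0.4385, 0.1567, 0.0164]
orientation: [0.073, 3.141, 0.001]
force: [-6.1, -3.6, 27.1]
opening: 0.0303
gripper_force: 20.0
```

Request:
{"name": "jog_arm", "arguments": {
  "rows": [
    [[0,0,0],[0,0,0]],
    [[0,0,0],[0,0,0]],
    [[0,0,0],[0,0,0]]
  ]
}}

```text
t: 5.6
tool_pos: [0.4384, 0.1565, 0.0171]
orientation: [0.073, 3.14, 0.002]
force: [0.4, 0.2, -0.2]
opening: 0.0296
gripper_force: 20.0
```

Request:
{"name": "jog_arm", "arguments": {
  "rows": [
    [[0,0,0],[0,0,0]],
    [[0,0,0],[0,0,0]],
    [[0,0,0],[0,0,0]],
    [[0,0,0],[0,0,0]]
  ],
  "hand": 0.1
}}

```text
t: 6.0
tool_pos: [0.4374, 0.1562, 0.0164]
orientation: [-0.074, -3.141, -0.001]
force: [0.6, 0.5, 0.7]
opening: 0.0417
gripper_force: 0.0
```

Request:
{"name": "jog_arm", "arguments": {
  "rows": [
    [[0,0,-0.2],[0,0,0]],
    [[0,0,-0.4],[0,0,0]],
    [[0,0,-0.6],[0,0,0]],
    [[0,0,-0.65],[0,0,0]],
    [[0,0,-0.65],[0,0,0]]
  ]
}}

```text
t: 6.5
tool_pos: [0.439, 0.1565, 0.1485]
orientation: [0.074, 3.137, 0.003]
force: [-0.5, -0.5, -0.5]
opening: 0.0419
gripper_force: 0.0
```

```bash
python3 leg.py "(.6495,.1425,.0605)" 60; python3 look.py top t2; python3 -c "
import cv2;a=cv2.imread('pics/t2.png')[180:320,190:350];cv2.imwrite('pics/t2c.png',cv2.resize(a,None,fx=4,fy=4,interpolation=2))"
```

```text
above [[-0.478, -0.015, -0.023], [-0.002, -0.062, -0.029]]
  .. [[-0.477, -0.036, 0.023], [-0.003, -0.063, -0.029]]
down [[0.001, -0.001, 0.595], [0.0, 0.0, -0.0]]
CLOSE
up [[-0.001, 0.001, -0.595], [0.0, 0.0, -0.0]]
over tray [[0.515, -0.098, 0.001], [0.003, 0.064, 0.029]]
  .. [[0.507, -0.121, 0.053], [0.003, 0.064, 0.029]]
place [[0.0, 0.0, 0.5], [0.0, -0.0, -0.0]]
OPEN
up [[0.0, 0.0, -0.65], [0.0, -0.0, -0.0]]
cam at [0.35888341 0.00413322 1.36247805] axis [ 0.17017789 -0.0146918  -0.98530383] 51.23862782439574
```

View pics/t2c.png

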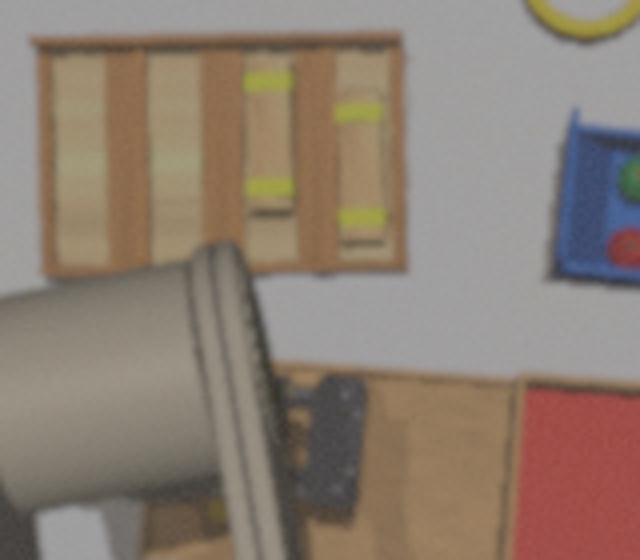

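Request:
{"name": "jog_arm", "arguments": {
  "rows": [
    [[-0.478,-0.015,-0.023],[-0.002,-0.062,-0.029]],
    [[-0.478,-0.015,-0.023],[-0.002,-0.062,-0.029]],
    [[-0.478,-0.015,-0.023],[-0.002,-0.062,-0.029]],
    [[-0.478,-0.015,-0.023],[-0.002,-0.062,-0.029]],
    [[-0.478,-0.015,-0.023],[-0.002,-0.062,-0.029]]
  ],
  "hand": -0.15
}}

```text
t: 7.05
tool_pos: [0.5312, 0.1485, 0.149]
orientation: [0.002, 3.048, 0.002]
force: [-0.4, 0.6, 0.3]
opening: 0.0535
gripper_force: 0.0
```

Request:
{"name": "jog_arm", "arguments": {
  "rows": [
    [[-0.477,-0.036,0.023],[-0.003,-0.063,-0.029]],
    [[-0.477,-0.036,0.023],[-0.003,-0.063,-0.029]],
    [[-0.477,-0.036,0.023],[-0.003,-0.063,-0.029]],
    [[-0.477,-0.036,0.023],[-0.003,-0.063,-0.029]],
    [[-0.477,-0.036,0.023],[-0.003,-0.063,-0.029]]
  ]
}}

```text
t: 7.55
tool_pos: [0.6271, 0.1417, 0.1558]
orientation: [-0.066, 2.945, 0.006]
force: [-0.3, 0.1, 0.5]
opening: 0.0535
gripper_force: 0.0
```

Request:
{"name": "jog_arm", "arguments": {
  "rows": [
    [[0,0,0.2],[0,0,0]],
    [[0,0,0.4],[0,0,0]],
    [[0,0,0.5],[0,0,0]],
    [[0,0,0.56],[0,0,0]],
    [[0,0,0.595],[0,0,0]]
  ]
}}

```text
t: 8.05
tool_pos: [0.6507, 0.1426, 0.0387]
orientation: [-0.066, 2.945, 0.006]
force: [-0.7, -1.2, 0.2]
opening: 0.053
gripper_force: 0.0
```

Request:
{"name": "jog_arm", "arguments": {
  "rows": [
    [[0,0,0],[0,0,0]],
    [[0,0,0],[0,0,0]],
    [[0,0,0],[0,0,0]],
    [[0,0,0],[0,0,0]],
    [[0,0,0],[0,0,0]]
  ],
  "hand": 1
}}

```text
t: 8.55
tool_pos: [0.6523, 0.1434, 0.0406]
orientation: [-0.066, 2.942, 0.008]
force: [-2.6, 4.9, 5.8]
opening: 0.0297
gripper_force: 20.0
```

Request:
{"name": "jog_arm", "arguments": {
  "rows": [
    [[0,0,-0.2],[0,0,0]],
    [[0,0,-0.4],[0,0,0]],
    [[0,0,-0.595],[0,0,0]],
    [[0,0,-0.595],[0,0,0]],
    [[0,0,-0.595],[0,0,0]]
  ]
}}

```text
t: 9.05
tool_pos: [0.6292, 0.1413, 0.1574]
orientation: [-0.065, 2.941, 0.006]
force: [0.4, 0.0, -1.2]
opening: 0.0302
gripper_force: 20.0
```

Request:
{"name": "jog_arm", "arguments": {
  "rows": [
    [[0.515,-0.098,0],[0.003,0.064,0.029]],
    [[0.515,-0.098,0],[0.003,0.064,0.029]],
    [[0.515,-0.098,0],[0.003,0.064,0.029]],
    [[0.515,-0.098,0],[0.003,0.064,0.029]],
    [[0.515,-0.098,0],[0.003,0.064,0.029]]
  ]
}}

```text
t: 9.55
tool_pos: [0.5291, 0.1173, 0.1356]
orientation: [0.002, 3.045, 0.002]
force: [-0.2, -0.0, -0.5]
opening: 0.0295
gripper_force: 20.0
```

Request:
{"name": "jog_arm", "arguments": {
  "rows": [
    [[0.492,-0.121,0.053],[0.003,0.064,0.029]],
    [[0.492,-0.121,0.053],[0.003,0.064,0.029]],
    [[0.492,-0.121,0.053],[0.003,0.064,0.029]],
    [[0.492,-0.121,0.053],[0.003,0.064,0.029]],
    [[0.492,-0.121,0.053],[0.003,0.064,0.029]]
  ]
}}

```text
t: 10.05
tool_pos: [0.4341, 0.0936, 0.1175]
orientation: [-0.074, -3.14, 0.001]
force: [0.6, -1.0, -0.0]
opening: 0.0299
gripper_force: 20.0
```

Request:
{"name": "jog_arm", "arguments": {
  "rows": [
    [[0,0,0.2],[0,0,0]],
    [[0,0,0.36],[0,0,0]],
    [[0,0,0.44],[0,0,0]],
    [[0,0,0.475],[0,0,0]],
    [[0,0,0.495],[0,0,0]]
  ]
}}

```text
t: 10.55
tool_pos: [0.4325, 0.0935, 0.0177]
orientation: [-0.073, -3.137, 0.001]
force: [-11.4, -1.9, 26.0]
opening: 0.0296
gripper_force: 20.0
```

Request:
{"name": "jog_arm", "arguments": {
  "rows": [
    [[0,0,0],[0,0,0]],
    [[0,0,0],[0,0,0]]
  ]
}}

```text
t: 10.75
tool_pos: [0.4328, 0.0934, 0.0181]
orientation: [-0.074, -3.139, 0.001]
force: [0.3, 0.7, -1.0]
opening: 0.0297
gripper_force: 20.0
```

Request:
{"name": "jog_arm", "arguments": {
  "rows": [
    [[0,0,0],[0,0,0]],
    [[0,0,0],[0,0,0]],
    [[0,0,0],[0,0,0]],
    [[0,0,0],[0,0,0]]
  ],
  "hand": 0.1
}}

```text
t: 11.15
tool_pos: [0.4308, 0.0931, 0.0166]
orientation: [-0.074, -3.136, 0.002]
force: [0.2, 0.3, 0.3]
opening: 0.0414
gripper_force: 0.0
```

Request:
{"name": "jog_arm", "arguments": {
  "rows": [
    [[0,0,-0.2],[0,0,0]],
    [[0,0,-0.4],[0,0,0]],
    [[0,0,-0.6],[0,0,0]],
    [[0,0,-0.65],[0,0,0]],
    [[0,0,-0.65],[0,0,0]]
  ]
}}

```text
t: 11.65
tool_pos: [0.4329, 0.0934, 0.1486]
orientation: [-0.074, -3.14, 0.001]
force: [-0.6, 0.4, -0.4]
opening: 0.042
gripper_force: 0.0
```

```bash
python3 leg.py "(.6320,.0795,.0565)" -5; python3 look.py wrist w3
```

```text
above [[-0.899, -0.032, -0.03], [-0.006, -0.128, -0.058]]
down [[0.001, 0.0, 0.595], [-0.0, 0.0, 0.0]]
CLOSE
up [[-0.001, 0.0, -0.595], [-0.0, 0.0, 0.0]]
over tray [[0.478, -0.104, -0.002], [0.003, 0.064, 0.029]]
  .. [[0.47, -0.125, 0.047], [0.003, 0.064, 0.029]]
place [[-0.0, -0.0, 0.5], [-0.0, -0.0, -0.0]]
OPEN
up [[-0.0, -0.0, -0.65], [-0.0, -0.0, -0.0]]
cam at [0.36784014 0.09517794 0.31374773] axis [ 0.23746773 -0.01210732 -0.97131997] 63.562715733775086
```

View pics/w3.png

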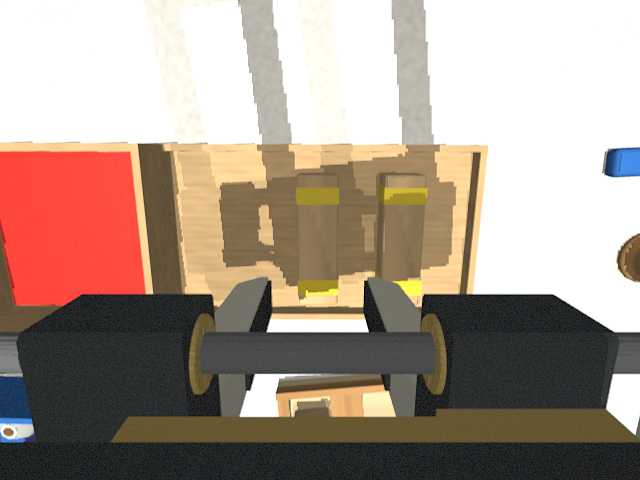

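Request:
{"name": "jog_arm", "arguments": {
  "rows": [
    [[-0.899,-0.032,-0.03],[-0.006,-0.128,-0.058]],
    [[-0.899,-0.032,-0.03],[-0.006,-0.128,-0.058]],
    [[-0.899,-0.032,-0.03],[-0.006,-0.128,-0.058]],
    [[-0.899,-0.032,-0.03],[-0.006,-0.128,-0.058]],
    [[-0.899,-0.032,-0.03],[-0.006,-0.128,-0.058]]
  ],
  "hand": -0.15
}}

```text
t: 12.2
tool_pos: [0.6115, 0.0776, 0.1476]
orientation: [-0.064, 2.949, 0.005]
force: [-0.4, -0.1, -0.5]
opening: 0.0534
gripper_force: 0.0
```

Request:
{"name": "jog_arm", "arguments": {
  "rows": [
    [[0,0,0.2],[0,0,0]],
    [[0,0,0.4],[0,0,0]],
    [[0,0,0.5],[0,0,0]],
    [[0,0,0.56],[0,0,0]],
    [[0,0,0.595],[0,0,0]]
  ]
}}

```text
t: 12.7
tool_pos: [0.6318, 0.0794, 0.0321]
orientation: [-0.066, 2.949, 0.006]
force: [0.4, -0.1, 0.8]
opening: 0.0534
gripper_force: 0.0
```

Request:
{"name": "jog_arm", "arguments": {
  "rows": [
    [[0,0,0],[0,0,0]],
    [[0,0,0],[0,0,0]],
    [[0,0,0],[0,0,0]],
    [[0,0,0],[0,0,0]],
    [[0,0,0],[0,0,0]]
  ],
  "hand": 1
}}

```text
t: 13.2
tool_pos: [0.6347, 0.0795, 0.0364]
orientation: [-0.066, 2.943, 0.006]
force: [-3.1, 0.7, 6.5]
opening: 0.0299
gripper_force: 20.0
```

Request:
{"name": "jog_arm", "arguments": {
  "rows": [
    [[0,0,-0.2],[0,0,0]],
    [[0,0,-0.4],[0,0,0]],
    [[0,0,-0.595],[0,0,0]],
    [[0,0,-0.595],[0,0,0]],
    [[0,0,-0.595],[0,0,0]]
  ]
}}

```text
t: 13.7
tool_pos: [0.6116, 0.0785, 0.1534]
orientation: [-0.065, 2.941, 0.006]
force: [-0.2, 0.2, -1.4]
opening: 0.03
gripper_force: 20.0
```

Request:
{"name": "jog_arm", "arguments": {
  "rows": [
    [[0.478,-0.104,0],[0.003,0.064,0.029]],
    [[0.478,-0.104,0],[0.003,0.064,0.029]],
    [[0.478,-0.104,0],[0.003,0.064,0.029]],
    [[0.478,-0.104,0],[0.003,0.064,0.029]],
    [[0.478,-0.104,0],[0.003,0.064,0.029]]
  ]
}}

```text
t: 14.2
tool_pos: [0.5188, 0.0535, 0.1331]
orientation: [0.002, 3.045, 0.002]
force: [0.2, 0.3, -0.4]
opening: 0.0297
gripper_force: 20.0
```

Request:
{"name": "jog_arm", "arguments": {
  "rows": [
    [[0.465,-0.125,0.047],[0.003,0.064,0.029]],
    [[0.465,-0.125,0.047],[0.003,0.064,0.029]],
    [[0.465,-0.125,0.047],[0.003,0.064,0.029]],
    [[0.465,-0.125,0.047],[0.003,0.064,0.029]],
    [[0.465,-0.125,0.047],[0.003,0.064,0.029]]
  ]
}}

```text
t: 14.7
tool_pos: [0.4288, 0.0287, 0.1165]
orientation: [-0.074, -3.14, 0.002]
force: [-0.5, 0.0, -0.5]
opening: 0.0299
gripper_force: 20.0
```

Request:
{"name": "jog_arm", "arguments": {
  "rows": [
    [[0,0,0.2],[0,0,0]],
    [[0,0,0.36],[0,0,0]],
    [[0,0,0.44],[0,0,0]],
    [[0,0,0.475],[0,0,0]],
    [[0,0,0.495],[0,0,0]]
  ]
}}

```text
t: 15.2
tool_pos: [0.4273, 0.0287, 0.0173]
orientation: [-0.073, -3.136, 0.002]
force: [-12.5, 0.9, 25.9]
opening: 0.0302
gripper_force: 20.0
```

Request:
{"name": "jog_arm", "arguments": {
  "rows": [
    [[0,0,0],[0,0,0]],
    [[0,0,0],[0,0,0]]
  ]
}}

```text
t: 15.4
tool_pos: [0.4279, 0.0286, 0.0173]
orientation: [-0.073, -3.139, 0.002]
force: [0.4, -0.1, 1.5]
opening: 0.0296
gripper_force: 20.0
```

Request:
{"name": "jog_arm", "arguments": {
  "rows": [
    [[0,0,0],[0,0,0]],
    [[0,0,0],[0,0,0]],
    [[0,0,0],[0,0,0]],
    [[0,0,0],[0,0,0]]
  ],
  "hand": 0.1
}}

```text
t: 15.8
tool_pos: [0.4257, 0.0285, 0.0158]
orientation: [-0.074, -3.136, 0.002]
force: [-0.5, -0.6, 0.8]
opening: 0.042
gripper_force: 0.0
```

Request:
{"name": "jog_arm", "arguments": {
  "rows": [
    [[0,0,-0.2],[0,0,0]],
    [[0,0,-0.4],[0,0,0]],
    [[0,0,-0.6],[0,0,0]],
    [[0,0,-0.65],[0,0,0]],
    [[0,0,-0.65],[0,0,0]]
  ]
}}

```text
t: 16.3
tool_pos: [0.4279, 0.0285, 0.1477]
orientation: [-0.074, -3.14, 0.002]
force: [-0.2, -0.6, -1.1]
opening: 0.0414
gripper_force: 0.0
```

Run:
```python
from mv import *
y=[np.cos(S[2]),np.sin(S[2]),0]
plan([([.41,-.2,.22],Rt(y,-Z),'x'),([.4374,-.4026,.21],Rt(y,-Z),'above')])
```

```text
x [[0.018, -0.573, -0.18], [-0.0, -0.0, -0.133]]
  .. [[0.136, -0.557, -0.18], [-0.001, -0.001, -0.133]]
above [[0.12, -0.497, 0.025], [0.0, 0.0, 0.0]]
  .. [[0.12, -0.497, 0.024], [0.0, 0.0, 0.0]]
```

Request:
{"name": "jog_arm", "arguments": {
  "rows": [
    [[0.018,-0.573,-0.18],[0,0,-0.133]],
    [[0.018,-0.573,-0.18],[0,0,-0.133]],
    [[0.018,-0.573,-0.18],[0,0,-0.133]],
    [[0.018,-0.573,-0.18],[0,0,-0.133]],
    [[0.018,-0.573,-0.18],[0,0,-0.133]]
  ],
  "hand": -0.2
}}

```text
t: 16.8
tool_pos: [0.4166, -0.0856, 0.1799]
orientation: [0.25, -3.124, -0.002]
force: [-0.3, 0.4, -0.4]
opening: 0.0554
gripper_force: 0.0
```

Request:
{"name": "jog_arm", "arguments": {
  "rows": [
    [[0.136,-0.557,-0.18],[0,0,-0.133]],
    [[0.136,-0.557,-0.18],[0,0,-0.133]],
    [[0.136,-0.557,-0.18],[0,0,-0.133]],
    [[0.136,-0.557,-0.18],[0,0,-0.133]],
    [[0.136,-0.557,-0.18],[0,0,-0.133]]
  ]
}}

```text
t: 17.3
tool_pos: [0.4085, -0.1987, 0.2164]
orientation: [0.577, -3.081, -0.004]
force: [-0.3, -0.7, -0.3]
opening: 0.0558
gripper_force: 0.0
```

Request:
{"name": "jog_arm", "arguments": {
  "rows": [
    [[0.12,-0.497,0.025],[0,0,0]],
    [[0.12,-0.497,0.025],[0,0,0]],
    [[0.12,-0.497,0.025],[0,0,0]],
    [[0.12,-0.497,0.025],[0,0,0]],
    [[0.12,-0.497,0.025],[0,0,0]]
  ]
}}

```text
t: 17.8
tool_pos: [0.4226, -0.2991, 0.2121]
orientation: [0.581, -3.081, -0.003]
force: [-0.8, 0.2, 1.0]
opening: 0.0555
gripper_force: 0.0
```

Request:
{"name": "jog_arm", "arguments": {
  "rows": [
    [[0.12,-0.497,0.025],[0,0,0]],
    [[0.12,-0.497,0.025],[0,0,0]],
    [[0.12,-0.497,0.025],[0,0,0]],
    [[0.12,-0.497,0.025],[0,0,0]],
    [[0.12,-0.497,0.025],[0,0,0]]
  ]
}}

```text
t: 18.3
tool_pos: [0.455, -0.3812, 0.2072]
orientation: [0.506, -3.071, 0.029]
force: [-0.2, 0.3, -0.1]
opening: 0.0556
gripper_force: 0.0
```

```bash
python3 look.py top t3; python3 look.py wrist w4; python3 -c "
import cv2,numpy as np
a=cv2.imread('pics/t3.png')[200:350,215:445];a=cv2.resize(a,(690,450),interpolation=2)
cv2.imwrite('pics/t3c.png',a)"
python3 - <<'E'
from mv import *
d=np.load("pics/t3.npz"); c=Cam(dict(R=d["R"],t=d["t"],vertical_fov=float(d["vf"]),cx=d["c"][0],cy=d["c"][1]))
print(c.proj([(.4385,.1567,.035),(.4328,.0934,.035),(.4279,.0286,.035)]))
im=cv2.imread("pics/t3.png").astype(int)
yl=((im[...,2]-im[...,0]>75)&(abs(im[...,2]-im[...,1])<45)&(im[...,1]>110)).astype(np.uint8); yl[:,:225]=0; yl[:260]=0; yl[325:]=0; yl[:,320:]=0
n,_,st,ce=cv2.connectedComponentsWithStats(yl)
for i in range(1,n):
    if st[i,4]>8: print(st[i].tolist(),ce[i].round(1))
E
```

```text
cam at [0.35888341 0.00413322 1.36247805] axis [ 0.17017789 -0.0146918  -0.98530383] 51.23862782439574
cam at [ 0.39738716 -0.39978099  0.37447353] axis [ 0.20091014  0.05317079 -0.97816562] 63.562715733775086
[[248.86303477 293.3901025 ]
 [272.8078374  296.20580424]
 [297.33283876 298.73177818]]
[245, 279, 11, 4, 37] [250.  280.6]
[269, 281, 11, 4, 41] [273.9 282.5]
[294, 284, 11, 4, 40] [299.  285.5]
[243, 306, 11, 4, 40] [248.  307.4]
[267, 308, 11, 4, 35] [272.1 309.2]
[292, 311, 11, 4, 33] [296.9 312.1]
```

View pics/w4.png

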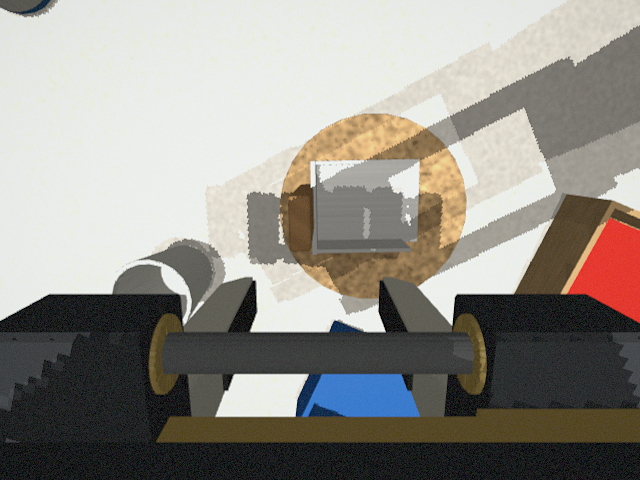

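Run:
```python
from mv import *
p,R,s=now(); print(p,s["q"],s["dq"],R)
y=[np.cos(S[2]),np.sin(S[2]),0]
plan([([.4374,-.4026,.21],Rt(y,-Z),'above')])
```

```text
[ 0.45488412 -0.38150528  0.20749504] [-0.76215705  0.12321782  1.51670429 -0.03471507  1.5036344  -2.656857  ] [-0.00580244 -0.00059045 -0.00436192 -0.00179786 -0.00343786 -0.00153269] [[-0.94684568 -0.32069155 -0.02530185]
 [-0.32013524  0.94707481 -0.02372209]
 [ 0.03157022 -0.01436115 -0.99939836]]
above [[0.117, -0.072, -0.008], [-0.009, -0.02, -0.028]]
```

Run:
```python
from mv import *
p,R,s=now()
def ya(a): return Rt([np.cos(a),np.sin(a),0],-Z)
P=[.4374,-.4026,.21]
plan([(P,ya(1.9415-np.pi/2),'t1'),(P,ya(1.9415-np.pi),'t2')])
```

```text
t1 [[0.039, -0.024, -0.003], [-0.008, -0.003, 0.324]]
  .. [[0.022, -0.04, -0.003], [-0.007, -0.003, 0.324]]
  .. [[0.0, -0.046, -0.003], [-0.008, -0.003, 0.324]]
t2 [[0.0, 0.0, -0.0], [-0.0, -0.0, 0.333]]
  .. [[0.0, -0.0, -0.0], [-0.0, -0.0, 0.333]]
  .. [[0.0, -0.0, -0.0], [-0.0, -0.0, 0.334]]
```

Request:
{"name": "jog_arm", "arguments": {
  "rows": [
    [[0.039,-0.024,-0.003],[-0.008,-0.003,0.324]],
    [[0.039,-0.024,-0.003],[-0.008,-0.003,0.324]],
    [[0.039,-0.024,-0.003],[-0.008,-0.003,0.324]],
    [[0.039,-0.024,-0.003],[-0.008,-0.003,0.324]],
    [[0.039,-0.024,-0.003],[-0.008,-0.003,0.324]]
  ]
}}

```text
t: 18.9
tool_pos: [0.4489, -0.3891, 0.2085]
orientation: [-0.287, -3.108, 0.021]
force: [-0.0, -0.2, 0.2]
opening: 0.0555
gripper_force: 0.0
```

Request:
{"name": "jog_arm", "arguments": {
  "rows": [
    [[0.022,-0.04,-0.003],[-0.007,-0.003,0.324]],
    [[0.022,-0.04,-0.003],[-0.007,-0.003,0.324]],
    [[0.022,-0.04,-0.003],[-0.007,-0.003,0.324]],
    [[0.022,-0.04,-0.003],[-0.007,-0.003,0.324]],
    [[0.022,-0.04,-0.003],[-0.007,-0.003,0.324]]
  ]
}}

```text
t: 19.4
tool_pos: [0.4432, -0.3965, 0.209]
orientation: [-1.061, -2.945, 0.012]
force: [0.2, -1.1, 0.2]
opening: 0.0555
gripper_force: 0.0
```

Request:
{"name": "jog_arm", "arguments": {
  "rows": [
    [[0,-0.046,-0.003],[-0.008,-0.003,0.324]],
    [[0,-0.046,-0.003],[-0.008,-0.003,0.324]],
    [[0,-0.046,-0.003],[-0.008,-0.003,0.324]],
    [[0,-0.046,-0.003],[-0.008,-0.003,0.324]],
    [[0,-0.046,-0.003],[-0.008,-0.003,0.324]]
  ]
}}

```text
t: 19.9
tool_pos: [0.4373, -0.4037, 0.2096]
orientation: [-1.773, -2.593, 0.0]
force: [-0.1, 0.1, -0.5]
opening: 0.0557
gripper_force: 0.0
```

Request:
{"name": "jog_arm", "arguments": {
  "rows": [
    [[0,0,0],[0,0,0.333]],
    [[0,0,0],[0,0,0.333]],
    [[0,0,0],[0,0,0.333]],
    [[0,0,0],[0,0,0.333]],
    [[0,0,0],[0,0,0.333]]
  ]
}}

```text
t: 20.4
tool_pos: [0.4374, -0.4038, 0.2095]
orientation: [-2.382, -2.047, 0.0]
force: [0.1, -0.2, 1.3]
opening: 0.056
gripper_force: 0.0
```

Request:
{"name": "jog_arm", "arguments": {
  "rows": [
    [[0,0,0],[0,0,0.333]],
    [[0,0,0],[0,0,0.333]],
    [[0,0,0],[0,0,0.333]],
    [[0,0,0],[0,0,0.333]],
    [[0,0,0],[0,0,0.333]]
  ]
}}

```text
t: 20.9
tool_pos: [0.4374, -0.4039, 0.2095]
orientation: [-2.83, -1.363, 0.0]
force: [-0.2, 0.4, 1.1]
opening: 0.0561
gripper_force: 0.0
```

Request:
{"name": "jog_arm", "arguments": {
  "rows": [
    [[0,0,0],[0,0,0.334]],
    [[0,0,0],[0,0,0.334]],
    [[0,0,0],[0,0,0.334]],
    [[0,0,0],[0,0,0.334]],
    [[0,0,0],[0,0,0.334]]
  ]
}}

```text
t: 21.4
tool_pos: [0.4374, -0.404, 0.2095]
orientation: [-3.087, -0.583, 0.001]
force: [0.2, 0.3, -0.2]
opening: 0.0559
gripper_force: 0.0
```

```bash
python3 look.py wrist w5; python3 look.py side s5
python3 - <<'E'
from mv import *
import cv2
a=cv2.imread("pics/w5.png");b=cv2.imread("pics/t3.png")[200:350,215:480]; b=cv2.resize(b,(400,226),interpolation=2)
d=cv2.imread("pics/s5.png")[200:430,230:440]; d=cv2.resize(d,(400,438))
a=cv2.resize(a,(400,300)); o=np.zeros((526+0,800,3),np.uint8); o[:300,:400]=a; o[300:526,:400]=b; o[:438,400:]=d; cv2.imwrite("pics/m5.png",o)
print(now()[0],now()[2]["q"])
E
```

```text
cam at [ 0.49876744 -0.38147116  0.37456037] axis [-0.22217783 -0.08670579 -0.9711432 ] 63.562715733775086
cam at [ 0.0285802  -0.53866588  1.04951806] axis [ 0.4316574   0.43190057 -0.79191779] 52.996401828040554
[ 0.43735517 -0.40395316  0.20942339] [-8.31759002e-01  1.22628895e-01  1.51340877e+00 -9.72879553e-05
  1.50607051e+00  3.64332448e-01]
```

View pics/m5.png

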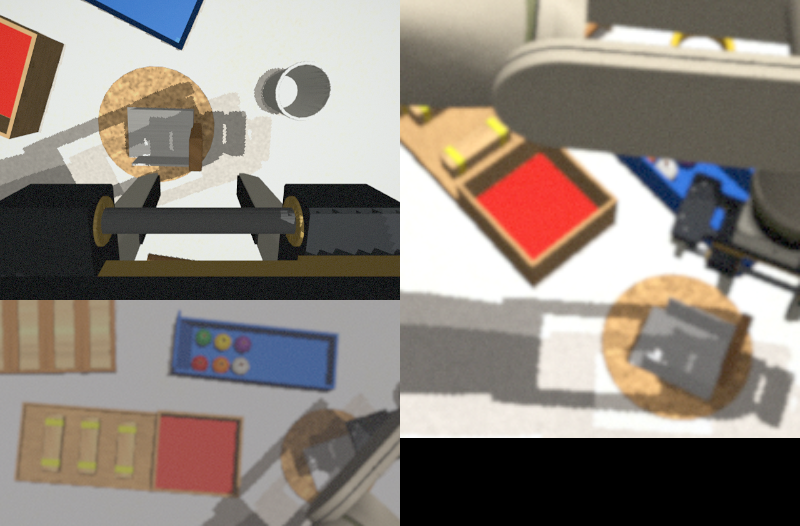

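Run:
```python
from mv import *
L=lambda n:(lambda d:Cam(dict(R=d["R"],t=d["t"],vertical_fov=float(d["vf"]),cx=d["c"][0],cy=d["c"][1])))(np.load(f"pics/{n}.npz"))
np.set_printoptions(precision=1,suppress=True)
w=L("w5"); s=L("s5"); pts=np.array([(-62,-18,134),(-62,18,134),(-48,18,134),(-48,-18,134),(50,-39,4),(50,39,4)])/1000
print(w.proj(place(S,pts))/1.6); print((s.proj(place(S,pts))-[230,200])*[400/210,438/230])
print("tip proj",w.proj([[.4374,-.4040,.134]])/1.6)
# mat centre in wrist
print("mat", w.proj([[.4226,-.3396,.004]])/1.6)
plan([([.4374,-.4030,.11],now()[1],'down'),([.4374,-.4030,.09],now()[1],'down')])
```

```text
[[202.6 140.1]
 [202.4 173.9]
 [189.1 173.9]
 [188.8 140.1]
 [127.1 109.9]
 [130.5 159.6]]
[[353.  317. ]
 [342.6 346.9]
 [329.7 341.4]
 [340.4 311.7]
 [250.5 308.9]
 [226.2 366.2]]
tip proj [[197.  157.8]]
mat [[155.  129.6]]
down [[0.002, -0.004, 0.497], [0.0, 0.0, 0.0]]
down [[0.0, -0.0, 0.1], [0.0, 0.0, 0.0]]
```

Request:
{"name": "jog_arm", "arguments": {
  "rows": [
    [[0,0,0.2],[0,0,0]],
    [[0,0,0.35],[0,0,0]],
    [[0,0,0.47],[0,0,0]],
    [[0,0,0.55],[0,0,0]],
    [[0,0,0.597],[0,0,0]]
  ]
}}

```text
t: 22.0
tool_pos: [0.4368, -0.4034, 0.0884]
orientation: [-3.086, -0.579, 0.002]
force: [-0.1, 0.2, -0.7]
opening: 0.0556
gripper_force: 0.0
```

Request:
{"name": "jog_arm", "arguments": {
  "rows": [
    [[0,0,0],[0,0,0]],
    [[0,0,0],[0,0,0]],
    [[0,0,0],[0,0,0]],
    [[0,0,0],[0,0,0]],
    [[0,0,0],[0,0,0]]
  ],
  "hand": 1,
  "squeeze": 50
}}

```text
t: 22.5
tool_pos: [0.4377, -0.4044, 0.091]
orientation: [3.087, 0.576, 0.001]
force: [-0.2, 0.8, -0.1]
opening: 0.0203
gripper_force: 0.3
```

Request:
{"name": "jog_arm", "arguments": {
  "rows": [
    [[0,0,0],[0,0,0]],
    [[0,0,0],[0,0,0]],
    [[0,0,0],[0,0,0]],
    [[0,0,0],[0,0,0]],
    [[0,0,0],[0,0,0]]
  ]
}}

```text
t: 23.0
tool_pos: [0.4375, -0.4042, 0.0905]
orientation: [3.088, 0.576, 0.0]
force: [-0.2, 1.3, 5.5]
opening: 0.014
gripper_force: 50.0
```

```bash
cat > tr.py <<'E'
from mv import *
from scipy.optimize import minimize
import itertools
d=np.load("pics/t3.npz"); c=Cam(dict(R=d["R"],t=d["t"],vertical_fov=float(d["vf"]),cx=d["c"][0],cy=d["c"][1]))
im=cv2.imread("pics/top0.png").astype(float); m=((im[...,0]>1.25*im[...,2])&(im[...,0]>25)).astype(np.uint8); m[:, :320]=0;m[:,450:]=0;m[:195]=0;m[270:]=0
m=cv2.morphologyEx(m,cv2.MORPH_CLOSE,np.ones((9,9))); K=8
x0,y0,w,h=315,195,130,80
g=cv2.resize(m[y0:y0+h,x0:x0+w]*1.,None,fx=K,fy=K,interpolation=cv2.INTER_LINEAR)
def sil(p):
    o=np.zeros(g.shape,np.uint8)
    for bx in([-155,135,-50,50,0,56],[130,135,-50,50,0,101]):
        P=np.array(list(itertools.product(bx[:2],bx[2:4],bx[4:])))/1000.
        u=(c.proj(place(p,P))-[x0,y0]+.5)*K
        cv2.fillConvexPoly(o,cv2.convexHull(u.astype(np.float32)).astype(np.int32),1)
    return o
f=lambda p:abs(sil(Q+np.array(p)*[.005,.005,.02])-g).mean()
r=minimize(f,[0,0,0],method="Nelder-Mead",options=dict(initial_simplex=[[0,0,0],[1,0,0],[0,1,0],[0,0,1]]))
print(m.sum(),f([0,0,0]),r.fun,Q+r.x*[.005,.005,.02])
E
python3 tr.py
```

```text
4131 0.04738172090970553 0.027352576622596155 [ 0.60674471 -0.18748457  1.49290901]
```

```bash
sed -i 's/^Z=/Z=/;s/Q=np.array(\[[^]]*\])/Q=np.array([.6045,-.1875,1.490])/' mv.py
cat >> mv.py <<'E'
M=np.array([.4226,-.3396])
GZ=.0865
def sc(o,yaw,pitch=0):
    "TCP pose for scoop origin o, yaw, pitch (nose up +)"
    A=(Ro.from_euler('z',yaw)*Ro.from_euler('y',-pitch)).as_matrix()
    return np.array(o)+A@[-.055,0,GZ], np.c_[-A[:,1],-A[:,0],-A[:,2]]
def lip(l,yaw,pitch=0):
    A=(Ro.from_euler('z',yaw)*Ro.from_euler('y',-pitch)).as_matrix()
    return sc(np.array(l)-A@[.05,0,0],yaw,pitch)
def tq(x,z,y=0): return place(Q,[[x,y,z]])[0]
E
python3 - <<'E'
from mv import *
p,R,_=now(); 
print(sc([S[0],S[1],.004],S[2]),p,R)
plan([(p+[0,0,.13],R,'lift'),(*sc(tq(-.072,.13),Q[2]),'over'),])
E
```

```text
(array([ 0.43742493, -0.402564  ,  0.0905    ]), array([[ 0.93207266,  0.3622714 , -0.        ],
       [ 0.3622714 , -0.93207266, -0.        ],
       [-0.        , -0.        , -1.        ]])) [ 0.43750905 -0.40419098  0.09047297] [[ 9.32762543e-01  3.60491382e-01  5.25805999e-05]
 [ 3.60491385e-01 -9.32762526e-01 -1.76125192e-04]
 [-1.44464008e-05  1.83237835e-04 -9.99999983e-01]]
lift [[-0.0, 0.0, -0.65], [0.0, 0.0, 0.0]]
over [[0.893, -0.138, 0.02], [0.0, -0.0, 0.286]]
```

Request:
{"name": "jog_arm", "arguments": {
  "rows": [
    [[0,0,-0.1],[0,0,0]],
    [[0,0,-0.25],[0,0,0]],
    [[0,0,-0.45],[0,0,0]],
    [[0,0,-0.65],[0,0,0]],
    [[0,0,-0.65],[0,0,0]]
  ]
}}

```text
t: 23.5
tool_pos: [0.4395, -0.4064, 0.2269]
orientation: [3.08, 0.574, 0.008]
force: [0.6, -0.6, -0.1]
opening: 0.0138
gripper_force: 50.0
```

Request:
{"name": "jog_arm", "arguments": {
  "rows": [
    [[0.2,-0.03,0.02],[0,0,0.07]],
    [[0.4,-0.06,0.02],[0,0,0.14]],
    [[0.6,-0.09,0.02],[0,0,0.21]],
    [[0.8,-0.12,0.02],[0,0,0.26]],
    [[0.893,-0.138,0.02],[0,0,0.286]]
  ]
}}

```text
t: 24.0
tool_pos: [0.5959, -0.3113, 0.2136]
orientation: [-3.137, 0.128, 0.003]
force: [-0.1, 0.7, -2.2]
opening: 0.014
gripper_force: 50.0
```

Request:
{"name": "jog_arm", "arguments": {
  "rows": [
    [[0,0,0],[0,0,0]],
    [[0,0,0],[0,0,0]]
  ]
}}

```text
t: 24.2
tool_pos: [0.5934, -0.3135, 0.2142]
orientation: [-3.138, 0.123, 0.004]
force: [0.0, -0.3, -2.8]
opening: 0.0139
gripper_force: 50.0
```

```bash
python3 look.py wrist w6; python3 look.py side s6
python3 - <<'E'
from mv import *
a=cv2.imread("pics/w6.png")[60:340,120:620]; a=cv2.resize(a,(800,448),interpolation=2)
d=cv2.imread("pics/s6.png")[200:360,280:460]; d=cv2.resize(d,(169,150))
t=cv2.imread("pics/top0.png")[200:270,320:450]; t=cv2.resize(t,(520,280)) 
o=np.zeros((600,800,3),np.uint8); o[:448]=a; o[450:600,:169]=d; cv2.imwrite("pics/m6.png",o)
dd=np.load("pics/w6.npz"); c=Cam(dict(R=dd["R"],t=dd["t"],vertical_fov=float(dd["vf"]),cx=dd["c"][0],cy=dd["c"][1]))
print(now()[0],now()[2]["q"])
np.set_printoptions(precision=0,suppress=True)
print("rim back/front corners in crop:",(c.proj(place(Q,np.array([(-155,-50,56),(-155,50,56),(130,-50,56),(130,50,56),(-150,-45,6),(-150,45,6)])/1000))-[120,60])*1.6)
E
```

```text
cam at [ 0.65949145 -0.32028604  0.3790838 ] axis [-0.24010281  0.01980511 -0.97054541] 63.562715733775086
cam at [ 0.0285802  -0.53866588  1.04951806] axis [ 0.4316574   0.43190057 -0.79191779] 52.996401828040554
[ 0.59287106 -0.31454365  0.21506083] [-5.63893705e-01  3.25990009e-01  1.26949745e+00 -4.44513350e-04
  1.54799402e+00  1.08755697e+00]
rim back/front corners in crop: [[ 369.  170.]
 [ 365.  355.]
 [-188.  169.]
 [-152.  354.]
 [ 353.  175.]
 [ 351.  321.]]
```

View pics/m6.png

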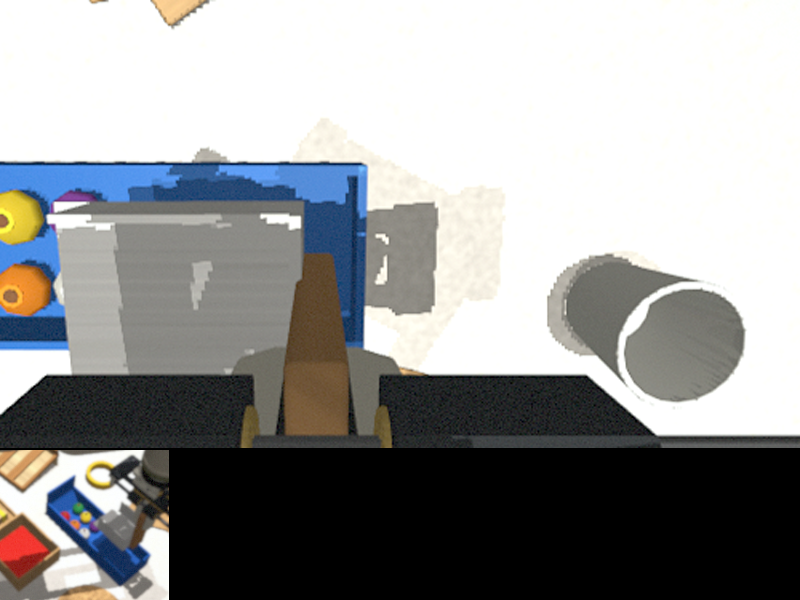

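Run:
```python
from mv import *
L=lambda n:(lambda d:Cam(dict(R=d["R"],t=d["t"],vertical_fov=float(d["vf"]),cx=d["c"][0],cy=d["c"][1])))(np.load(f"pics/{n}.npz"))
np.set_printoptions(precision=4,suppress=True)
w5=L("w5");print("mat",w5.ray((156*1.6,124.5*1.6),.004)); w4=L("w4"); print("mat w4",w4.ray((373,206),.004))
w=L("w6"); p,R,_=now(); o0,R0=sc([0,0,0],0)
# tool->scoop
A=np.c_[-R[:,1],-R[:,0],-R[:,2]]; o=p-A@np.array([-.055,0,GZ])
pts=np.array([(50,-39,3),(50,39,3),(35,-39,45),(-50,-39,50),(-48,-39,50),(-48,-36,50)])/1000
print((w.proj(pts@A.T+o)-[120,60])*1.6, "seen far wall top: (47,205..218)-(303,203)")
for q in ((367,165),(363,347)): print(w.ray(np.array(q)/1.6+[120,60],.056))
```

```text
mat [ 0.4306 -0.3384  0.004 ]
mat w4 [ 0.422  -0.3408  0.004 ]
[[ 51.6172 211.01  ]
 [ 69.927  393.4176]
 [ 44.4529 225.0781]
 [299.4719 227.455 ]
 [293.3177 227.4472]
 [293.3857 236.6107]] seen far wall top: (47,205..218)-(303,203)
[ 0.6445 -0.3452  0.056 ]
[ 0.5469 -0.3372  0.056 ]
```

```bash
sed -i 's/^Q=.*//; s/Q=np.array(\[[^]]*\])/Q=np.array([.607,-.187,1.490])/; s/\[-.055,0,GZ\]/[-.055,OY,GZ]/; s/^GZ=.*/GZ=.0865;OY=.0065/; s/^M=.*/M=np.array([.4263,-.3396])/' mv.py
python3 - <<'E'
from mv import *
plan([(*sc(tq(-.072,.075),Q[2]),'a'),(*sc(tq(-.072,.02),Q[2]),'b'),(*sc(tq(-.072,.009),Q[2]),'c'),(*sc(tq(-.072,.009,.008),Q[2]),'side')])
E
```

```text
a [[-0.013, -0.006, 0.268], [-0.0, 0.001, 0.0]]
b [[0.0, -0.0, 0.275], [-0.0, 0.0, 0.0]]
c [[0.0, -0.0, 0.055], [-0.0, 0.0, 0.0]]
side [[-0.04, -0.0, -0.0], [-0.0, 0.0, 0.0]]
```

Request:
{"name": "jog_arm", "arguments": {
  "rows": [
    [[-0.013,-0.006,0.08],[0,0,0]],
    [[-0.013,-0.006,0.16],[0,0,0]],
    [[-0.013,-0.006,0.22],[0,0,0]],
    [[-0.013,-0.006,0.255],[0,0,0]],
    [[-0.013,-0.006,0.268],[0,0,0]]
  ]
}}

```text
t: 24.8
tool_pos: [0.5907, -0.3123, 0.1608]
orientation: [-3.138, 0.127, 0.004]
force: [-0.8, 0.3, -1.1]
opening: 0.014
gripper_force: 50.0
```

Request:
{"name": "jog_arm", "arguments": {
  "rows": [
    [[0,0,0.05],[0,0,0]],
    [[0,0,0.1],[0,0,0]],
    [[0,0,0.13],[0,0,0]],
    [[0,0,0.15],[0,0,0]],
    [[0,0,0.15],[0,0,0]]
  ]
}}

```text
t: 25.3
tool_pos: [0.5911, -0.3122, 0.1314]
orientation: [-3.138, 0.126, 0.002]
force: [-0.2, 0.3, -1.7]
opening: 0.0137
gripper_force: 50.0
```

Request:
{"name": "jog_arm", "arguments": {
  "rows": [
    [[0,0,0.06],[0,0,0]],
    [[0,0,0.1],[0,0,0]],
    [[0,0,0.125],[0,0,0]],
    [[0,0,0.125],[0,0,0]],
    [[0,0,0.125],[0,0,0]]
  ]
}}

```text
t: 25.8
tool_pos: [0.5914, -0.3125, 0.1073]
orientation: [-3.139, 0.126, 0.001]
force: [-0.3, -1.0, -1.7]
opening: 0.014
gripper_force: 50.0
```

Request:
{"name": "jog_arm", "arguments": {
  "rows": [
    [[0.015,0,0],[0,0,0]],
    [[0.02,0,0],[0,0,0]],
    [[0.02,0,0],[0,0,0]]
  ]
}}

```text
t: 26.1
tool_pos: [0.5959, -0.3129, 0.1078]
orientation: [3.139, -0.126, 0.0]
force: [-0.1, -0.0, -1.7]
opening: 0.0139
gripper_force: 50.0
```

Request:
{"name": "jog_arm", "arguments": {
  "rows": [
    [[0.01,0,0],[0,0,0]],
    [[0.01,0,0],[0,0,0]]
  ]
}}

```text
t: 26.3
tool_pos: [0.5977, -0.313, 0.1075]
orientation: [-3.139, 0.126, 0.0]
force: [0.3, -0.7, -1.2]
opening: 0.0131
gripper_force: 50.0
```

Request:
{"name": "jog_arm", "arguments": {
  "rows": [
    [[0.01,0,0],[0,0,0]],
    [[0.01,0,0],[0,0,0]]
  ]
}}

```text
t: 26.5
tool_pos: [0.5995, -0.3131, 0.1073]
orientation: [-3.139, 0.126, 0.001]
force: [0.6, 0.6, -0.7]
opening: 0.0136
gripper_force: 50.0
```

Request:
{"name": "jog_arm", "arguments": {
  "rows": [
    [[0.01,0,0],[0,0,0]],
    [[0.01,0,0],[0,0,0]]
  ]
}}

```text
t: 26.7
tool_pos: [0.6, -0.3132, 0.107]
orientation: [-3.138, 0.127, 0.006]
force: [-6.9, 0.5, 1.0]
opening: 0.014
gripper_force: 50.0
```

Request:
{"name": "jog_arm", "arguments": {
  "rows": [
    [[0.01,0,0],[0,0,0]],
    [[0.01,0,0],[0,0,0]]
  ]
}}

```text
t: 26.9
tool_pos: [0.6008, -0.3134, 0.1067]
orientation: [-3.138, 0.127, 0.01]
force: [-11.5, 1.2, 3.7]
opening: 0.0136
gripper_force: 50.0
```

Request:
{"name": "jog_arm", "arguments": {
  "rows": [
    [[-0.03,0,0],[0,0,0]],
    [[-0.047,0,0],[0,0,0]],
    [[-0.062,0,0],[0,0,0]],
    [[-0.067,0,0],[0,0,0]],
    [[-0.067,0,0],[0,0,0]]
  ]
}}

```text
t: 27.4
tool_pos: [0.5901, -0.3124, 0.1075]
orientation: [-3.139, 0.126, 0.0]
force: [-0.2, 0.2, -1.4]
opening: 0.0137
gripper_force: 50.0
```

Request:
{"name": "jog_arm", "arguments": {
  "rows": [
    [[-0.01,0,0],[0,0,0]],
    [[-0.01,0,0],[0,0,0]]
  ]
}}

```text
t: 27.6
tool_pos: [0.5881, -0.3122, 0.1075]
orientation: [-3.139, 0.126, 0.0]
force: [-0.1, 0.0, -0.8]
opening: 0.0139
gripper_force: 50.0
```

Request:
{"name": "jog_arm", "arguments": {
  "rows": [
    [[-0.01,0,0],[0,0,0]],
    [[-0.01,0,0],[0,0,0]]
  ]
}}

```text
t: 27.8
tool_pos: [0.5875, -0.3121, 0.1078]
orientation: [3.139, -0.126, 0.005]
force: [5.2, -0.6, -3.8]
opening: 0.0137
gripper_force: 50.0
```

```bash
sed -i 's/OY=.0065/OY=.004/' mv.py
python3 - <<'E'
from mv import *
print(sc(tq(-.072,.0055),Q[2])[0], now()[0])
plan([(*sc(tq(-.072,.012),Q[2]),'a'),(*sc(tq(-.072,.0055),Q[2]),'b'),(*sc(tq(-.012,.0055),Q[2]),'c'),(*sc(tq(.045,.0055),Q[2]),'d')])
E
```

```text
[ 0.59276308 -0.31326286  0.092     ] [ 0.58750097 -0.31213214  0.10780118]
a [[0.027, 0.004, 0.047], [0.0, -0.002, 0.0]]
b [[-0.0, -0.0, 0.032], [0.0, 0.0, 0.0]]
c [[-0.0, -0.3, 0.0], [0.0, 0.0, 0.0]]
d [[-0.0, -0.285, -0.0], [0.0, 0.0, 0.0]]
```

Request:
{"name": "jog_arm", "arguments": {
  "rows": [
    [[0.02,0,0],[0,0,0]],
    [[0.036,0.004,0.02],[0,-0.002,0]],
    [[0.036,0.004,0.047],[0,-0.002,0]],
    [[0.036,0.004,0.047],[0,-0.002,0]],
    [[0.036,0.004,0.047],[0,-0.002,0]]
  ]
}}

```text
t: 28.3
tool_pos: [0.5927, -0.3132, 0.0972]
orientation: [-3.138, 0.126, 0.008]
force: [-0.7, -1.3, -1.4]
opening: 0.0137
gripper_force: 50.0
```

Request:
{"name": "jog_arm", "arguments": {
  "rows": [
    [[0,0,0.012],[0,0,0]],
    [[0,0,0.02],[0,0,0]],
    [[0,0,0.027],[0,0,0]],
    [[0,0,0.032],[0,0,0]],
    [[0,0,0.032],[0,0,0]]
  ]
}}

```text
t: 28.8
tool_pos: [0.5933, -0.3136, 0.0925]
orientation: [3.139, -0.126, -0.005]
force: [-2.2, 0.7, 3.4]
opening: 0.0138
gripper_force: 50.0
```

Request:
{"name": "jog_arm", "arguments": {
  "rows": [
    [[0,-0.05,0],[0,0,0]],
    [[0,-0.1,0],[0,0,0]],
    [[0,-0.17,0],[0,0,0]],
    [[0,-0.24,0],[0,0,0]],
    [[0,-0.3,0],[0,0,0]]
  ]
}}

```text
t: 29.3
tool_pos: [0.5987, -0.2523, 0.0924]
orientation: [3.139, -0.126, -0.003]
force: [-0.3, -3.7, 5.0]
opening: 0.0137
gripper_force: 50.0
```

Request:
{"name": "jog_arm", "arguments": {
  "rows": [
    [[0,-0.06,0],[0,0,0]],
    [[0,-0.12,0],[0,0,0]],
    [[0,-0.17,0],[0,0,0]],
    [[0,-0.21,0],[0,0,0]],
    [[0,-0.23,0],[0,0,0]]
  ]
}}

```text
t: 29.8
tool_pos: [0.602, -0.2067, 0.0924]
orientation: [3.138, -0.125, -0.004]
force: [-1.9, -3.6, 5.9]
opening: 0.0138
gripper_force: 50.0
```

Request:
{"name": "jog_arm", "arguments": {
  "rows": [
    [[0,-0.02,0],[0,0,0]],
    [[0,-0.04,0],[0,0,0]],
    [[0,-0.05,0],[0,0,0]]
  ]
}}

```text
t: 30.1
tool_pos: [0.6029, -0.1969, 0.0924]
orientation: [3.138, -0.125, -0.004]
force: [-1.8, -4.5, 7.0]
opening: 0.0135
gripper_force: 50.0
```

Run:
```python
from mv import *
p,R,_=now(); A=np.c_[-R[:,1],-R[:,0],-R[:,2]]; o=p-A@np.array([-.055,OY,GZ])
c,s=np.cos(Q[2]),np.sin(Q[2]); d=(o+A@[.05,0,0])-[Q[0],Q[1],0]; print("lip trough",d@[c,s,0],d@[-s,c,0],d[2],now()[2]["q"])
dy=d@[-s,c,0]; D=np.radians
plan([(*lip(tq(x/1000,z/1000,dy),Q[2],D(a)),f'{x} {z} {a}') for x,z,a in((99,6.5,0),(105,16,4),(111.5,26,9),(119,38,15),(125,50,21),(126,62,27))])
```

```text
lip trough 0.09470271712731651 -0.0004032096907424145 0.005787920374482687 [-3.95676603e-01  3.11692859e-01  1.51484405e+00 -1.48839677e-03
  1.31712092e+00  1.25523219e+00]
99 6.5 0 [[-0.002, -0.021, -0.003], [0.0, 0.002, 0.001]]
105 16 4 [[0.0, -0.001, -0.01], [0.045, -0.0, -0.0]]
111.5 26 9 [[0.0, -0.001, -0.0], [0.055, -0.001, -0.0]]
119 38 15 [[0.0, -0.004, 0.004], [0.067, 0.0, -0.0]]
125 50 21 [[0.0, -0.002, 0.007], [0.067, 0.0, -0.0]]
126 62 27 [[0.0, 0.016, 0.003], [0.066, 0.0, -0.0]]
```

Request:
{"name": "jog_arm", "arguments": {
  "rows": [
    [[-0.002,-0.01,-0.003],[0,0,0]],
    [[-0.002,-0.021,-0.003],[0,0,0]],
    [[-0.002,-0.021,-0.003],[0,0,0]]
  ]
}}

```text
t: 30.4
tool_pos: [0.6026, -0.194, 0.0927]
orientation: [3.137, -0.126, -0.004]
force: [-1.2, -7.6, 2.8]
opening: 0.0138
gripper_force: 50.0
```

Request:
{"name": "jog_arm", "arguments": {
  "rows": [
    [[0,0,-0.005],[0.022,0,0]],
    [[0,-0.001,-0.01],[0.045,0,0]],
    [[0,-0.001,-0.01],[0.045,0,0]]
  ]
}}

```text
t: 30.7
tool_pos: [0.6018, -0.1938, 0.0927]
orientation: [-3.068, 0.126, 0.003]
force: [1.3, -5.4, -3.8]
opening: 0.0138
gripper_force: 50.1
```

Request:
{"name": "jog_arm", "arguments": {
  "rows": [
    [[0,-0.001,0],[0.027,0,0]],
    [[0,-0.001,0],[0.055,0,0]],
    [[0,-0.001,0],[0.055,0,0]]
  ]
}}

```text
t: 31.0
tool_pos: [0.6018, -0.1943, 0.0928]
orientation: [-2.982, 0.122, -0.003]
force: [1.6, -5.0, -3.6]
opening: 0.0146
gripper_force: 50.4
```

Request:
{"name": "jog_arm", "arguments": {
  "rows": [
    [[0,-0.002,0.002],[0.033,0,0]],
    [[0,-0.004,0.004],[0.067,0,0]],
    [[0,-0.004,0.004],[0.067,0,0]]
  ]
}}

```text
t: 31.3
tool_pos: [0.603, -0.1935, 0.0939]
orientation: [-2.877, 0.118, -0.012]
force: [0.9, -4.5, 4.1]
opening: 0.0179
gripper_force: 51.0
```

Request:
{"name": "jog_arm", "arguments": {
  "rows": [
    [[0,-0.001,0.003],[0.033,0,0]],
    [[0,-0.002,0.007],[0.067,0,0]],
    [[0,-0.002,0.007],[0.067,0,0]]
  ]
}}

```text
t: 31.6
tool_pos: [0.6044, -0.1937, 0.0945]
orientation: [-2.774, 0.113, -0.023]
force: [-0.8, -11.0, 9.9]
opening: 0.0211
gripper_force: 49.7
```

Request:
{"name": "jog_arm", "arguments": {
  "rows": [
    [[0,0.008,0.002],[0.033,0,0]],
    [[0,0.016,0.003],[0.066,0,0]],
    [[0,0.016,0.003],[0.066,0,0]],
    [[0,0.016,0.003],[0.066,0,0]]
  ]
}}

```text
t: 32.0
tool_pos: [0.6019, -0.1956, 0.0892]
orientation: [-2.67, 0.112, -0.02]
force: [-0.1, -8.5, -4.3]
opening: 0.0138
gripper_force: 50.0
```

```bash
python3 look.py wrist w7; python3 look.py side s7;python3 look.py top t7
python3 - <<'E'
from mv import *
a=cv2.resize(cv2.imread("pics/w7.png"),(448,336)); d=cv2.imread("pics/s7.png")[200:360,290:460]; d=cv2.resize(d,(350,330),interpolation=2)
t=cv2.imread("pics/t7.png")[195:275,315:455]; t=cv2.resize(t,(448,256),interpolation=2)
o=np.zeros((600,800,3),np.uint8); o[:336,:448]=a; o[:330,450:]=d; o[340:596,:448]=t; cv2.imwrite("pics/m7.png",o)
E
```

```text
cam at [ 0.66203854 -0.27729507  0.23609046] axis [-0.20492192  0.45760174 -0.86522116] 63.562715733775086
cam at [ 0.0285802  -0.53866588  1.04951806] axis [ 0.4316574   0.43190057 -0.79191779] 52.996401828040554
cam at [0.35888341 0.00413322 1.36247805] axis [ 0.17017789 -0.0146918  -0.98530383] 51.23862782439574
```

View pics/m7.png

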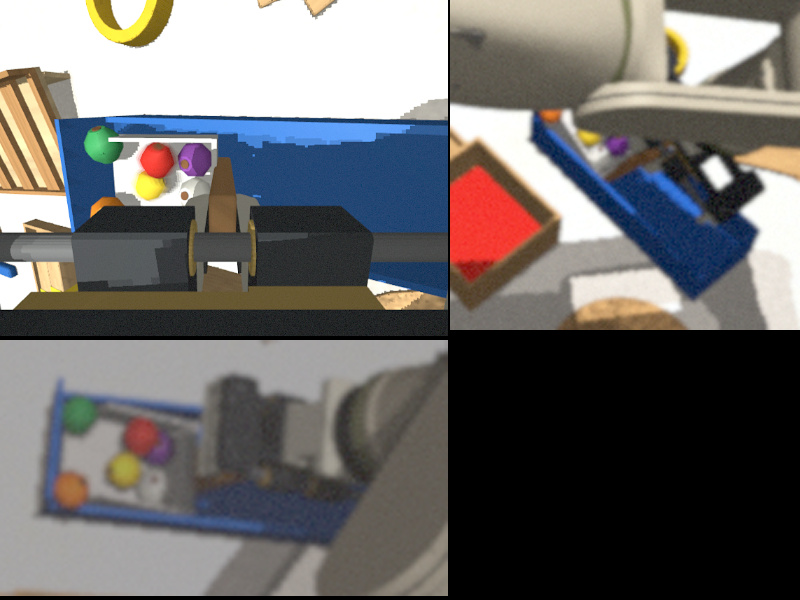

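Run:
```python
from mv import *
D=np.radians; dy=-.0004
print(lip(tq(.126,.062,dy),Q[2],D(27))[0])
w=[(126,62,27,0),(125,50,21,0),(119,38,15,0),(119,38,15,-4.5),(124,47,20,-4.5),(119,38,15,0),(119,38,15,4.5),(124,47,20,4.5),(124,47,20,0)]
P=[(*lip(tq(x/1000,z/1000,dy+y/1000),Q[2],D(a)),f'{x} {z} {a} {y}') for x,z,a,y in w]
plan(P[1:],P[0][0],P[0][1])
```

```text
[ 0.60286084 -0.19351305  0.09140306]
125 50 21 0 [[-0.0, -0.016, -0.001], [-0.067, 0.0, 0.0]]
119 38 15 0 [[-0.0, 0.001, -0.008], [-0.066, 0.0, -0.0]]
119 38 15 -4.5 [[0.022, 0.0, 0.0], [-0.0, 0.0, -0.0]]
124 47 20 -4.5 [[0.001, -0.0, 0.011], [0.055, 0.0, 0.0]]
119 38 15 0 [[-0.023, -0.001, -0.011], [-0.055, 0.0, -0.0]]
119 38 15 4.5 [[-0.023, 0.0, 0.0], [-0.0, 0.0, -0.0]]
124 47 20 4.5 [[0.001, -0.0, 0.011], [0.055, 0.0, 0.0]]
124 47 20 0 [[0.022, -0.0, -0.0], [0.0, 0.0, 0.0]]
```

Request:
{"name": "jog_arm", "arguments": {
  "rows": [
    [[0,-0.002,-0.001],[-0.034,0,0]],
    [[0,-0.008,-0.001],[-0.067,0,0]],
    [[0,-0.008,-0.001],[-0.067,0,0]]
  ]
}}

```text
t: 32.45
tool_pos: [0.6031, -0.1918, 0.092]
orientation: [-2.776, 0.11, -0.017]
force: [1.2, -4.0, 0.3]
opening: 0.0139
gripper_force: 50.0
```

Request:
{"name": "jog_arm", "arguments": {
  "rows": [
    [[0,0.001,-0.004],[-0.033,0,0]],
    [[0,0.001,-0.008],[-0.066,0,0]],
    [[0,0.001,-0.008],[-0.066,0,0]]
  ]
}}

```text
t: 32.75
tool_pos: [0.6033, -0.1916, 0.0939]
orientation: [-2.876, 0.113, -0.012]
force: [2.5, 0.6, 6.2]
opening: 0.014
gripper_force: 50.0
```

Request:
{"name": "jog_arm", "arguments": {
  "rows": [
    [[0.022,0,0],[0,0,0]],
    [[0.022,0,0],[0,0,0]],
    [[0.022,0,0.005],[0.028,0,0]],
    [[0.022,0,0.011],[0.055,0,0]],
    [[0.022,0,0.011],[0.055,0,0]]
  ]
}}

```text
t: 33.25
tool_pos: [0.6076, -0.194, 0.0917]
orientation: [-2.786, 0.115, -0.018]
force: [0.8, 0.8, 10.9]
opening: 0.0136
gripper_force: 50.0
```

Request:
{"name": "jog_arm", "arguments": {
  "rows": [
    [[0,0,-0.005],[-0.028,0,0]],
    [[-0.022,0,-0.011],[-0.055,0,0]],
    [[-0.045,0,-0.011],[-0.055,0,0]],
    [[-0.045,0,-0.011],[-0.055,0,0]]
  ]
}}

```text
t: 33.65
tool_pos: [0.5995, -0.1931, 0.0938]
orientation: [-2.875, 0.116, -0.016]
force: [6.6, 0.6, 3.0]
opening: 0.0138
gripper_force: 50.0
```

Request:
{"name": "jog_arm", "arguments": {
  "rows": [
    [[0,0,0.005],[0.028,0,0]],
    [[0,0,0.011],[0.055,0,0]],
    [[0,0,0.011],[0.055,0,0]],
    [[0.022,0,0.011],[0.055,0,0]],
    [[0.022,0,0.011],[0.055,0,0]]
  ]
}}

```text
t: 34.15
tool_pos: [0.6023, -0.1938, 0.0917]
orientation: [-2.788, 0.114, -0.015]
force: [-2.2, -1.8, 11.3]
opening: 0.0141
gripper_force: 50.0
```

```bash
cat > beads.py <<'E'
import sys
from plant import imaging
from mv import *
"bead colour blobs in top and wrist views"
for n in sys.argv[1:]:
    d=imaging.read_camera(n); c=Cam(d); h=cv2.cvtColor(d["frame"],cv2.COLOR_RGB2HSV).astype(int); H,Sa,V=h[...,0],h[...,1],h[...,2]
    for nm,(a,b,s) in dict(red=(172,180,150),green=(50,80,100),orange=(7,14,170),yellow=(24,31,150),purple=(130,155,60)).items():
        m=((H>=a)&(H<b)&(Sa>s)&(V>35)).astype(np.uint8)
        if n=="top": m[:205]=0;m[350:]=0;m[:,:315]=0;m[:,450:]=0
        k,_,st,ce=cv2.connectedComponentsWithStats(m)
        for i in range(1,k):
            if 15<st[i,4]<(150 if n=="top" else 6000) and st[i,2]<60:
                X=c.ray(ce[i],.03); dd=X[:2]-Q[:2]; cc,ss=np.cos(Q[2]),np.sin(Q[2])
                print(n,nm,ce[i].round(1),st[i,4],"tr x,y",(dd@[cc,ss]).round(3),(dd@[-ss,cc]).round(3))
E
python3 beads.py top wrist
```

```text
top green [345.8 224.1] 67 tr x,y 0.092 -0.019
top orange [343.4 235.1] 54 tr x,y 0.096 0.012
top yellow [353.9 235.9] 53 tr x,y 0.067 0.011
top purple [365.8 229. ] 45 tr x,y 0.037 -0.012
wrist green [179.6 225.2] 1670 tr x,y 0.116 -0.009
wrist orange [183.9 271.6] 1157 tr x,y 0.116 0.025
wrist yellow [228.1 271.6] 1668 tr x,y 0.079 0.021
wrist yellow [ 24.6 379.5] 440 tr x,y 0.319 0.158
wrist yellow [105.5 407.9] 121 tr x,y 0.215 0.163
wrist yellow [ 18.5 437.5] 46 tr x,y 0.348 0.233
wrist purple [278.  226.3] 1736 tr x,y 0.04 -0.014
```

Run:
```python
from mv import *
D=np.radians; dy=-.0004
w=[(122,47,20,0),(123,58,26,0),(122,72,31,0),(117,120,32,0),(117,190,32,0)]
P=[(*lip(tq(x/1000,z/1000,dy+y/1000),Q[2],D(a)),f'{x} {z} {a} {y}') for x,z,a,y in w]
print(P[0][0])
plan(P[1:],P[0][0],P[0][1])
```

```text
[ 0.60290712 -0.19294152  0.0923713 ]
123 58 26 0 [[-0.0, 0.019, 0.007], [0.067, 0.0, 0.0]]
122 72 31 0 [[-0.0, 0.009, -0.017], [0.055, -0.0, -0.0]]
117 120 32 0 [[-0.0, -0.094, -0.21], [0.011, -0.0, -0.0]]
117 190 32 0 [[-0.0, -0.186, -0.297], [0.0, -0.0, -0.0]]
```

Request:
{"name": "jog_arm", "arguments": {
  "rows": [
    [[0,0.01,0.003],[0.033,0,0]],
    [[0,0.019,0.005],[0.067,0,0]],
    [[0,0.019,0.005],[0.067,0,0]]
  ]
}}

```text
t: 34.55
tool_pos: [0.6018, -0.1967, 0.0884]
orientation: [-2.679, 0.112, -0.021]
force: [1.0, 2.5, 7.5]
opening: 0.0139
gripper_force: 50.0
```

Request:
{"name": "jog_arm", "arguments": {
  "rows": [
    [[0,0.005,-0.008],[0.028,0,0]],
    [[0,0.009,-0.017],[0.055,0,0]],
    [[0,0.009,-0.017],[0.055,0,0]],
    [[0,0.009,-0.017],[0.055,0,0]]
  ]
}}

```text
t: 34.95
tool_pos: [0.6009, -0.1998, 0.0894]
orientation: [-2.598, 0.108, -0.022]
force: [-0.5, 0.0, -3.3]
opening: 0.0138
gripper_force: 50.0
```

```bash
python3 beads.py top wrist | grep -v "tr x,y 0.[23]"
```

```text
top green [346.6 223. ] 71 tr x,y 0.09 -0.022
top orange [344.6 234.4] 60 tr x,y 0.093 0.01
top yellow [354.2 234.9] 46 tr x,y 0.067 0.008
top purple [365.7 228.6] 49 tr x,y 0.037 -0.013
wrist green [178.7 224.8] 1684 tr x,y 0.149 -0.002
wrist orange [183.2 272.5] 1259 tr x,y 0.148 0.037
wrist orange [259.6 284.5] 20 tr x,y 0.069 0.033
wrist yellow [227.9 271.5] 1690 tr x,y 0.099 0.028
wrist purple [278.1 225.3] 1725 tr x,y 0.051 -0.012
```

Request:
{"name": "jog_arm", "arguments": {
  "rows": [
    [[0,-0.01,-0.03],[0.006,0,0]],
    [[0,-0.03,-0.07],[0.011,0,0]],
    [[0,-0.05,-0.12],[0.011,0,0]],
    [[0,-0.075,-0.17],[0.011,0,0]],
    [[0,-0.094,-0.21],[0.011,0,0]]
  ]
}}

```text
t: 35.55
tool_pos: [0.602, -0.2056, 0.1384]
orientation: [-2.583, 0.105, -0.027]
force: [0.5, -0.2, -2.3]
opening: 0.0138
gripper_force: 50.0
```

Request:
{"name": "jog_arm", "arguments": {
  "rows": [
    [[0,-0.03,-0.05],[0,0,0]],
    [[0,-0.07,-0.11],[0,0,0]],
    [[0,-0.12,-0.18],[0,0,0]],
    [[0,-0.16,-0.25],[0,0,0]],
    [[0,-0.186,-0.297],[0,0,0]]
  ]
}}

```text
t: 36.05
tool_pos: [0.6023, -0.2053, 0.2092]
orientation: [-2.583, 0.104, -0.028]
force: [-0.4, 0.4, -2.1]
opening: 0.0137
gripper_force: 50.0
```

Request:
{"name": "jog_arm", "arguments": {
  "rows": [
    [[0,0,0],[0,0,0]],
    [[0,0,0],[0,0,0]]
  ]
}}

```text
t: 36.25
tool_pos: [0.6017, -0.2052, 0.2065]
orientation: [-2.582, 0.105, -0.025]
force: [-0.3, 0.4, -2.5]
opening: 0.0135
gripper_force: 50.0
```

```bash
python3 beads.py wrist| grep -v "tr x,y 0.[34]"
python3 - <<'E'
from mv import *
D=np.radians; print(now()[0],now()[2]["q"],now()[2]["force"])
# deep compartment centre, tray x refined +3mm
T2=T+[.003,0,0]; c=place(T2,[[0,-.133,0]])[0]; print("deep centre",c)
yaw=Q[2]; 
for yw in (yaw,T[2]+np.pi/2):
  p,R=plan([(*lip(c+[0,-.01,.19],yw,D(30)),'over'),(*lip(c+[0,0,.12],yw,D(15)),'lower'),(*lip(c+[0,.01,.08],yw,D(-10)),''),(*lip(c+[0,.02,.05],yw,D(-35)),''),(*lip(c+[0,.02,.05],yw,D(-55)),'')]); print(p)
E
```

```text
wrist green [178.8 224.8] 1675 tr x,y 0.297 0.033
wrist orange [183.3 273. ] 1243 tr x,y 0.296 0.097
wrist orange [260.4 285.1] 24 tr x,y 0.165 0.089
wrist orange [264.3 281.6] 17 tr x,y 0.16 0.083
wrist yellow [228.  271.5] 1702 tr x,y 0.215 0.081
wrist purple [278.  225.2] 1725 tr x,y 0.138 0.017
[ 0.6014103  -0.20490905  0.20577869] [-0.67525716  0.47034766  1.2090025   0.46251955  1.77860418  1.00104177] [-0.07362169  0.82253982 -2.49403434]
deep centre [ 0.42393101 -0.09915685  0.        ]
over [[-0.472, 0.105, -0.082], [-0.011, 0.001, -0.001]]
  .. [[-0.471, 0.105, -0.082], [-0.011, 0.002, -0.0]]
lower [[-0.005, 0.002, 0.207], [-0.167, -0.0, -0.0]]
 [[-0.004, -0.228, 0.025], [-0.278, -0.0, -0.001]]
 [[-0.004, -0.307, -0.043], [-0.277, -0.0, 0.0]]
 [[0.001, -0.18, -0.153], [-0.223, -0.001, 0.0]]
[ 0.42088349 -0.06823618  0.18556108]
over [[-0.46, 0.105, -0.083], [-0.011, -0.004, -0.01]]
  .. [[-0.462, 0.099, -0.078], [-0.011, -0.005, -0.01]]
lower [[-0.003, 0.002, 0.207], [-0.167, 0.0, -0.0]]
 [[-0.002, -0.229, 0.025], [-0.278, 0.0, 0.0]]
 [[-0.002, -0.307, -0.042], [-0.277, 0.0, 0.0]]
 [[-0.0, -0.179, -0.154], [-0.223, 0.0, 0.0]]
[ 0.42046772 -0.06839826  0.18573003]
```

Request:
{"name": "jog_arm", "arguments": {
  "rows": [
    [[-0.05,0.01,-0.01],[0,0,0]],
    [[-0.14,0.03,-0.03],[-0.004,0,0]],
    [[-0.25,0.06,-0.05],[-0.008,-0.002,-0.005]],
    [[-0.36,0.085,-0.07],[-0.011,-0.004,-0.01]],
    [[-0.46,0.105,-0.083],[-0.011,-0.004,-0.01]]
  ]
}}

```text
t: 36.8
tool_pos: [0.506, -0.2241, 0.2091]
orientation: [-2.599, 0.083, -0.021]
force: [0.3, -0.4, -3.9]
opening: 0.0137
gripper_force: 50.0
```

Request:
{"name": "jog_arm", "arguments": {
  "rows": [
    [[-0.11,0.025,-0.02],[0,0,0]],
    [[-0.22,0.05,-0.04],[-0.004,0,0]],
    [[-0.33,0.075,-0.06],[-0.008,-0.002,-0.005]],
    [[-0.42,0.09,-0.07],[-0.011,-0.005,-0.01]],
    [[-0.462,0.099,-0.078],[-0.011,-0.005,-0.01]]
  ]
}}

```text
t: 37.3
tool_pos: [0.4122, -0.2431, 0.2126]
orientation: [-2.617, 0.062, -0.016]
force: [0.3, 0.1, -2.1]
opening: 0.0136
gripper_force: 50.0
```

Request:
{"name": "jog_arm", "arguments": {
  "rows": [
    [[0,0,0.04],[-0.03,0,0]],
    [[0,0,0.09],[-0.07,0,0]],
    [[0,0,0.14],[-0.11,0,0]],
    [[0,0,0.18],[-0.14,0,0]],
    [[-0.003,0.002,0.207],[-0.167,0,0]]
  ]
}}

```text
t: 37.8
tool_pos: [0.4142, -0.222, 0.1762]
orientation: [-2.881, 0.066, -0.009]
force: [-0.3, 0.3, -2.3]
opening: 0.0138
gripper_force: 50.0
```

```bash
python3 beads.py wrist| grep -v "tr x,y 0.[34]"
python3 - <<'E'
from mv import *
D=np.radians; print(now()[0],now()[2]["q"],now()[2]["force"])
T2=T+[.003,0,0]; c=place(T2,[[0,-.133,0]])[0]; yw=T[2]+np.pi/2
print(lip(c+[0,0,.12],yw,D(15))[0])
plan([(*lip(c+[0,.01,.075],yw,D(-10)),''),(*lip(c+[0,.02,.05],yw,D(-35)),''),(*lip(c+[0,.02,.05],yw,D(-55)),'')])
E
```

```text
wrist green [180.4 237.3] 1703 tr x,y 0.118 0.21
wrist orange [183.8 277.5] 979 tr x,y 0.116 0.249
wrist yellow [ 26.2 158.5] 576 tr x,y 0.287 0.145
wrist yellow [102.2 176.7] 474 tr x,y 0.198 0.158
wrist yellow [ 37.3 226.9] 509 tr x,y 0.286 0.214
wrist yellow [111.2 248.7] 412 tr x,y 0.197 0.229
wrist yellow [228.6 271.4] 1749 tr x,y 0.069 0.237
wrist purple [278.  226.3] 1734 tr x,y 0.022 0.191
[ 0.41408592 -0.22118713  0.17588869] [-0.75840571 -0.05787818  1.78278921  0.19472758  1.58815065  0.84441397] [ 2.1564203   1.29356645 -4.0211419 ]
[ 0.41419259 -0.22264812  0.17637658]
 [[-0.001, -0.216, 0.044], [-0.276, 0.0, 0.001]]
 [[-0.003, -0.303, -0.067], [-0.278, 0.0, -0.0]]
 [[0.0, -0.179, -0.153], [-0.222, 0.0, -0.0]]
```

Now pour.

Request:
{"name": "jog_arm", "arguments": {
  "rows": [
    [[0,-0.04,0.01],[-0.055,0,0]],
    [[0,-0.09,0.02],[-0.11,0,0]],
    [[0,-0.13,0.03],[-0.165,0,0]],
    [[0,-0.17,0.036],[-0.22,0,0]],
    [[0,-0.216,0.044],[-0.276,0,0]]
  ]
}}

```text
t: 38.35
tool_pos: [0.4163, -0.1785, 0.1798]
orientation: [2.966, -0.07, -0.005]
force: [-0.1, 0.4, -3.6]
opening: 0.0137
gripper_force: 50.0
```

Request:
{"name": "jog_arm", "arguments": {
  "rows": [
    [[0,-0.06,-0.01],[-0.055,0,0]],
    [[0,-0.12,-0.02],[-0.11,0,0]],
    [[0,-0.18,-0.04],[-0.165,0,0]],
    [[0,-0.24,-0.05],[-0.22,0,0]],
    [[0,-0.303,-0.067],[-0.278,0,0]]
  ]
}}

```text
t: 38.85
tool_pos: [0.4193, -0.1162, 0.1829]
orientation: [2.53, -0.06, -0.017]
force: [0.1, -0.5, -2.1]
opening: 0.0138
gripper_force: 50.0
```

Request:
{"name": "jog_arm", "arguments": {
  "rows": [
    [[0,-0.036,-0.03],[-0.045,0,0]],
    [[0,-0.07,-0.06],[-0.09,0,0]],
    [[0,-0.11,-0.09],[-0.135,0,0]],
    [[0,-0.15,-0.125],[-0.18,0,0]],
    [[0,-0.179,-0.153],[-0.222,0,0]]
  ]
}}

```text
t: 39.35
tool_pos: [0.4212, -0.0693, 0.1868]
orientation: [2.182, -0.051, -0.027]
force: [0.0, -0.1, -1.3]
opening: 0.0135
gripper_force: 50.0
```

```bash
python3 - <<'E'
from mv import *
p,R,s=now(); print(p,s["q"],s["force"],Ro.from_matrix(R).as_rotvec())
A=np.c_[-R[:,1],-R[:,0],-R[:,2]]; print("pitch",np.degrees(np.arcsin(A[2,0]))," lip",p-A@np.array([-.105,OY,GZ]))
E
python3 beads.py top wrist
```

```text
[ 0.42118674 -0.06926682  0.18679369] [ 0.39935662  0.04171521  1.95236122 -0.83513526  1.65775141  2.17008676] [ 0.03726916 -0.07513734 -1.29306727] [ 2.18155146 -0.05100891 -0.0272225 ]
pitch -54.97954028968655  lip [ 0.42461848 -0.08002269  0.05116263]
top yellow [324.1 318.9] 45 tr x,y 0.125 0.241
top purple [340.1 282. ] 63 tr x,y 0.092 0.139
wrist green [ 89.  211.2] 964 tr x,y 0.125 0.169
wrist orange [ 96.3 265.5] 742 tr x,y 0.124 0.203
wrist yellow [102.3 312.2] 816 tr x,y 0.124 0.235
wrist purple [128.7 163.4] 1796 tr x,y 0.098 0.14
```

Run:
```python
from mv import *
D=np.radians; yw=T[2]+np.pi/2; p,R,_=now()
plan([(p+[0,0,.06],R,'up'),(*sc([.424,-.18,.15],yw,D(-25)),'lev'),(*sc([M[0],-.26,.13],yw,0),'lev2'),(*sc([M[0],M[1],.06],yw,0),'over mat')])
```

```text
up [[-0.001, 0.246, -0.172], [0.0, 0.0, 0.0]]
lev [[0.022, 0.382, 0.489], [0.333, 0.002, 0.002]]
lev2 [[0.03, 0.476, 0.416], [0.278, 0.0, 0.0]]
over mat [[0.018, 0.398, 0.35], [-0.0, 0.0, 0.0]]
```

Request:
{"name": "jog_arm", "arguments": {
  "rows": [
    [[0,0.08,-0.057],[0,0,0]],
    [[0,0.16,-0.115],[0,0,0]],
    [[0,0.246,-0.172],[0,0,0]],
    [[0,0.246,-0.172],[0,0,0]]
  ]
}}

```text
t: 39.85
tool_pos: [0.4233, -0.0704, 0.2522]
orientation: [2.187, -0.058, -0.017]
force: [0.6, -0.4, -1.6]
opening: 0.0139
gripper_force: 50.0
```

Request:
{"name": "jog_arm", "arguments": {
  "rows": [
    [[0.005,0.08,0.1],[0.067,0,0]],
    [[0.01,0.16,0.2],[0.133,0,0]],
    [[0.015,0.23,0.3],[0.2,0,0]],
    [[0.02,0.31,0.4],[0.267,0,0]],
    [[0.022,0.382,0.489],[0.333,0.002,0.002]]
  ]
}}

```text
t: 40.35
tool_pos: [0.4202, -0.1956, 0.2553]
orientation: [2.709, -0.066, -0.0]
force: [0.3, -0.6, -2.0]
opening: 0.0137
gripper_force: 50.0
```

Request:
{"name": "jog_arm", "arguments": {
  "rows": [
    [[0.005,0.1,0.085],[0.056,0,0]],
    [[0.01,0.2,0.17],[0.111,0,0]],
    [[0.02,0.29,0.25],[0.167,0,0]],
    [[0.025,0.38,0.335],[0.222,0,0]],
    [[0.03,0.476,0.416],[0.278,0,0]]
  ]
}}

```text
t: 40.85
tool_pos: [0.4202, -0.3178, 0.2195]
orientation: [-3.138, 0.075, -0.013]
force: [0.5, 0.9, -1.6]
opening: 0.0139
gripper_force: 50.0
```

```bash
python3 beads.py top wrist; python3 look.py top t8;python3 look.py wrist w8
python3 - <<'E'
from mv import *
D=np.radians; yw=T[2]+np.pi/2; print(now()[0],now()[2]["q"])
plan([(*sc([M[0],M[1],.05],yw,0),'over mat')])
t=cv2.imread("pics/t8.png")[195:345,215:445]; t=cv2.resize(t,(460,300),interpolation=2); a=cv2.imread("pics/w8.png")[:300]; a=cv2.resize(a,(640,300))
o=np.zeros((600,640,3),np.uint8); o[:300]=a; o[300:,:460]=t; cv2.imwrite("pics/m8.png",o)
E
```

```text
top green [325.8 292.8] 52 tr x,y 0.127 0.172
top orange [324.4 306.2] 87 tr x,y 0.127 0.208
top yellow [323.9 318.9] 45 tr x,y 0.125 0.241
top purple [340.1 283. ] 77 tr x,y 0.092 0.142
wrist red [ 60.5 189.9] 16 tr x,y 0.085 0.154
wrist green [ 23.1 204.1] 1038 tr x,y 0.121 0.168
wrist orange [ 34.6 240.1] 606 tr x,y 0.115 0.202
wrist orange [ 16.1 233.8] 42 tr x,y 0.132 0.196
wrist orange [ 11.4 243.5] 34 tr x,y 0.137 0.206
wrist yellow [ 34.3 274.9] 825 tr x,y 0.12 0.236
wrist purple [ 58.2 172.9] 935 tr x,y 0.085 0.139
cam at [0.35888341 0.00413322 1.36247805] axis [ 0.17017789 -0.0146918  -0.98530383] 51.23862782439574
cam at [ 0.48392213 -0.32388393  0.38259454] axis [-0.2341728   0.01504158 -0.97207862] 63.562715733775086
[ 0.41949062 -0.31729234  0.2179244 ] [-0.74807297 -0.07297618  1.69679166  0.00417493  1.51546815  0.87291539]
over mat [[0.019, 0.385, 0.407], [-0.001, -0.003, -0.003]]
```

View pics/m8.png

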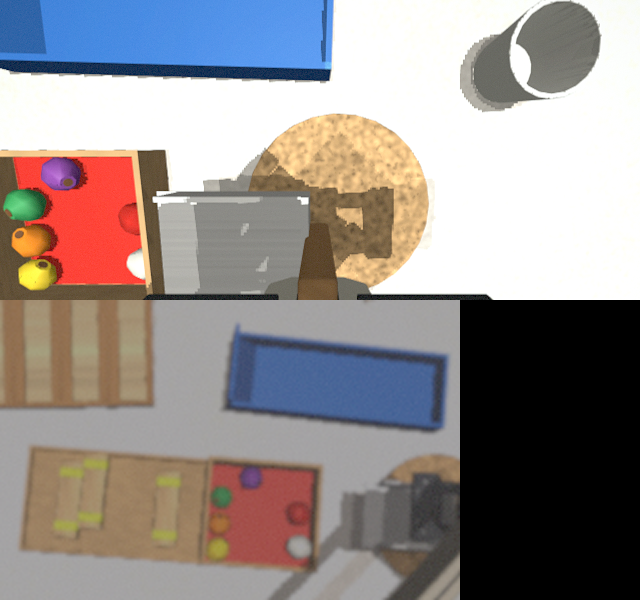

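Run:
```python
from mv import *
d=np.load("pics/w8.npz"); c=Cam(dict(R=d["R"],t=d["t"],vertical_fov=float(d["vf"]),cx=d["c"][0],cy=d["c"][1]))
im=cv2.imread("pics/t8.png"); 
print("mat w8",c.ray((339,204),.004))
f=cv2.imread("pics/top0.png"); h=cv2.cvtColor(f,cv2.COLOR_BGR2HSV); m=((h[...,1]>70)&(h[...,0]<25)).astype(np.uint8); m[:,:395]=0;m[:,465:]=0;m[:265]=0;m[345:]=0
ct=max(cv2.findContours(m,0,2)[0],key=cv2.contourArea); e=cv2.fitEllipse(cv2.convexHull(ct)); print(e)
d=np.load("pics/t8.npz"); c=Cam(dict(R=d["R"],t=d["t"],vertical_fov=float(d["vf"]),cx=d["c"][0],cy=d["c"][1])); print(c.ray(e[0],.004))
```

```text
mat w8 [ 0.43089251 -0.34138972  0.004     ]
((433.3091735839844, 304.8938903808594), (63.8626594543457, 66.53129577636719), 140.6260223388672)
[ 0.4227148  -0.33901583  0.004     ]
```

Request:
{"name": "jog_arm", "arguments": {
  "rows": [
    [[0.005,0.1,0.1],[0,0,0]],
    [[0.01,0.2,0.2],[0,0,0]],
    [[0.019,0.3,0.3],[0,-0.003,-0.003]],
    [[0.019,0.36,0.37],[0,-0.003,-0.003]],
    [[0.019,0.385,0.407],[0,-0.003,-0.003]]
  ]
}}

```text
t: 41.55
tool_pos: [0.4213, -0.3921, 0.1361]
orientation: [-3.14, 0.064, 0.0]
force: [-0.5, 0.1, -0.9]
opening: 0.0136
gripper_force: 50.0
```

Request:
{"name": "jog_arm", "arguments": {
  "rows": [
    [[0,0,0.1],[0,0,0]],
    [[0,0,0.16],[0,0,0]],
    [[0,0,0.19],[0,0,0]],
    [[0,0,0.2],[0,0,0]],
    [[0,0,0.2],[0,0,0]]
  ]
}}

```text
t: 42.05
tool_pos: [0.4216, -0.3926, 0.0971]
orientation: [-3.14, 0.065, -0.001]
force: [0.4, 0.4, -0.6]
opening: 0.0138
gripper_force: 50.0
```

Run:
```python
from mv import *
yw=T[2]+np.pi/2; p,R,s=now(); print(p,s["force"]); plan([(*sc([M[0]+.0002,M[1]-.0004,.0045],yw,0),'mat')])
```

```text
[ 0.42156417 -0.3925765   0.09707036] [ 0.36243045  0.35446109 -0.60795966]
mat [[-0.008, 0.011, 0.03], [-0.001, -0.0, 0.003]]
```

Request:
{"name": "jog_arm", "arguments": {
  "rows": [
    [[-0.008,0.011,0.01],[0,0,0]],
    [[-0.008,0.011,0.02],[0,0,0]],
    [[-0.008,0.011,0.028],[0,0,0]],
    [[-0.008,0.011,0.031],[0,0,0]],
    [[-0.008,0.011,0.031],[0,0,0]]
  ]
}}

```text
t: 42.55
tool_pos: [0.4201, -0.3963, 0.094]
orientation: [3.14, -0.066, 0.003]
force: [-7.1, 4.1, 19.0]
opening: 0.0139
gripper_force: 50.1
```

Request:
{"name": "jog_arm", "arguments": {
  "rows": [
    [[0,0,0],[0,0,0]],
    [[0,0,0],[0,0,0]]
  ]
}}

```text
t: 42.75
tool_pos: [0.4201, -0.3963, 0.094]
orientation: [3.14, -0.066, 0.003]
force: [-6.5, 4.2, 19.5]
opening: 0.014
gripper_force: 50.1
```

Request:
{"name": "jog_arm", "arguments": {
  "rows": [
    [[0,0,-0.008],[0,0,0]],
    [[0,0,-0.008],[0,0,0]]
  ]
}}

```text
t: 42.95
tool_pos: [0.4201, -0.3961, 0.0941]
orientation: [3.14, -0.066, 0.003]
force: [-2.9, 0.5, 10.1]
opening: 0.0139
gripper_force: 50.0
```

Request:
{"name": "jog_arm", "arguments": {
  "rows": [
    [[0,0,-0.003],[0,0,0]],
    [[0,0,-0.003],[0,0,0]]
  ]
}}

```text
t: 43.15
tool_pos: [0.4201, -0.396, 0.0941]
orientation: [3.14, -0.066, 0.003]
force: [-2.3, -0.0, 7.4]
opening: 0.014
gripper_force: 50.0
```

Request:
{"name": "jog_arm", "arguments": {
  "rows": [
    [[0,0,0],[0,0,0]],
    [[0,0,0],[0,0,0]],
    [[0,0,0],[0,0,0]],
    [[0,0,0],[0,0,0]]
  ],
  "hand": 0.2
}}

```text
t: 43.55
tool_pos: [0.4194, -0.3947, 0.0922]
orientation: [-3.139, 0.066, 0.0]
force: [0.2, 0.4, 0.4]
opening: 0.0361
gripper_force: 0.0
```

Request:
{"name": "jog_arm", "arguments": {
  "rows": [
    [[0,0,-0.1],[0,0,0]],
    [[0,0,-0.3],[0,0,0]],
    [[0,0,-0.5],[0,0,0]],
    [[0,0,-0.6],[0,0,0]],
    [[0,0,-0.6],[0,0,0]]
  ]
}}

```text
t: 44.05
tool_pos: [0.4211, -0.3968, 0.2169]
orientation: [3.137, -0.066, 0.008]
force: [1.1, -0.4, 1.6]
opening: 0.0373
gripper_force: 0.0
```

```bash
cat > bands.py <<'E'
import sys
from plant import imaging
from mv import *
d=imaging.read_camera(sys.argv[1]); c=Cam(d); f=d["frame"].astype(int)
np.savez(f"pics/{sys.argv[2]}.npz",R=c.R,t=c.t,vf=d["vertical_fov"],c=c.c); cv2.imwrite(f"pics/{sys.argv[2]}.png",d["frame"][:,:,::-1])
m=((f[...,0]-f[...,2]>.45*f[...,0])&(f[...,0]<1.3*f[...,1])&(f[...,1]>40)).astype(np.uint8)
k,_,st,ce=cv2.connectedComponentsWithStats(m)
for i in range(1,k):
    if st[i,4]>12:
        X=c.ray(ce[i],.035); e=X[:2]-T[:2]; cs,sn=np.cos(T[2]),np.sin(T[2]); l=np.array([e@[cs,sn],e@[-sn,cs]])*1000
        if abs(l[0])<90 and -90<l[1]<200: print(ce[i].round(1),st[i,:].tolist(),"tray mm",l.round(0),X.round(4))
E
python3 bands.py top b1
python3 - <<'E'
from mv import *
yw=T[2]-np.pi/2; R=Rt([np.cos(yw),np.sin(yw),0],-Z)
plan([([.42,-.25,.25],R,''),([.44,.06,.25],R,'')])
E
```

```text
[253.8 292.6] [238, 271, 33, 47, 690] tray mm [  9. 111.] [0.441  0.1438 0.035 ]
[297.  298.9] [289, 279, 19, 40, 364] tray mm [ 1. -4.] [0.4276 0.0294 0.035 ]
[322.8 319.6] [317, 315, 12, 11, 91] tray mm [-48. -76.] [ 0.3754 -0.0399  0.035 ]
 [[-0.032, -0.729, -0.18], [0.0, -0.002, 0.003]]
 [[0.014, -0.776, -0.0], [0.0, 0.0, -0.0]]
  .. [[0.014, -0.777, -0.001], [0.0, 0.0, -0.0]]
```

Request:
{"name": "jog_arm", "arguments": {
  "rows": [
    [[0,-0.1,-0.1],[0,0,0]],
    [[-0.032,-0.3,-0.18],[0,0,0]],
    [[-0.032,-0.5,-0.18],[0,0,0]],
    [[-0.032,-0.729,-0.18],[0,0,0]],
    [[-0.032,-0.729,-0.18],[0,-0.002,0.003]]
  ]
}}

```text
t: 44.6
tool_pos: [0.4188, -0.2445, 0.2466]
orientation: [-3.135, 0.068, 0.008]
force: [0.8, -1.1, 0.6]
opening: 0.0369
gripper_force: 0.0
```

Request:
{"name": "jog_arm", "arguments": {
  "rows": [
    [[0.014,-0.776,0],[0,0,0]],
    [[0.014,-0.776,0],[0,0,0]],
    [[0.014,-0.776,0],[0,0,0]],
    [[0.014,-0.776,0],[0,0,0]],
    [[0.014,-0.776,0],[0,0,0]]
  ]
}}

```text
t: 45.1
tool_pos: [0.4289, -0.0933, 0.2475]
orientation: [-3.139, 0.068, 0.008]
force: [0.0, -0.4, -0.1]
opening: 0.0372
gripper_force: 0.0
```

Request:
{"name": "jog_arm", "arguments": {
  "rows": [
    [[0.014,-0.777,0],[0,0,0]],
    [[0.014,-0.777,0],[0,0,0]],
    [[0.014,-0.777,0],[0,0,0]],
    [[0.014,-0.777,0],[0,0,0]],
    [[0.014,-0.777,0],[0,0,0]]
  ]
}}

```text
t: 45.6
tool_pos: [0.4394, 0.0604, 0.2484]
orientation: [-3.14, 0.071, 0.007]
force: [0.4, -0.7, -0.7]
opening: 0.0371
gripper_force: 0.0
```

```bash
sed -i 's/^m=.*/hs=cv2.cvtColor(d["frame"],cv2.COLOR_RGB2HSV).astype(int); m=((hs[...,0]>=26)\&(hs[...,0]<=36)\&(hs[...,1]>(150 if sys.argv[1]=="wrist" else 95))\&(hs[...,2]>40)).astype(np.uint8)/' bands.py; python3 bands.py wrist b2; python3 bands.py side b3
python3 - <<'E'
from mv import *
print(now()[0],now()[2]["q"])
f=cv2.imread("pics/b1.png"); h=cv2.cvtColor(f,cv2.COLOR_BGR2HSV)
for uv in ((250,280),(262,276),(260,304),(248,307),(256,290),(240,290)): print(uv,h[uv[1],uv[0]])
E
```

```text
[249.8 170.7] [233, 164, 34, 14, 424] tray mm [55. 91.] [0.486  0.1221 0.035 ]
[207.8 180.9] [203, 178, 11, 7, 70] tray mm [ 45. 132.] [0.4782 0.1635 0.035 ]
[233.3 179.9] [231, 179, 5, 3, 13] tray mm [ 46. 107.] [0.478  0.1388 0.035 ]
[357.1 185.6] [348, 182, 20, 9, 164] tray mm [ 41. -13.] [0.467  0.0193 0.035 ]
[212.3 256.9] [207, 252, 13, 8, 62] tray mm [-31. 133.] [0.4018 0.1677 0.035 ]
[358.  257.1] [352, 252, 13, 11, 141] tray mm [-32. -15.] [0.3949 0.0199 0.035 ]
[425.1 264.4] [423, 257, 7, 18, 83] tray mm [-39. -84.] [ 0.3839 -0.0483  0.035 ]
[261.7 240.2] [257, 236, 10, 9, 44] tray mm [55. 90.] [0.4865 0.1213 0.035 ]
[260.3 283.3] [258, 281, 6, 6, 23] tray mm [-31. -16.] [0.3955 0.0189 0.035 ]
[0.43943681 0.05892287 0.24864275] [ 1.65960360e-02 -3.11799007e-01  1.84959402e+00  1.11925613e-03
  1.60789804e+00  1.63557240e+00]
(250, 280) [ 30 166 118]
(262, 276) [ 29 168 120]
(260, 304) [ 29 162 118]
(248, 307) [ 29 171 119]
(256, 290) [ 15 115 109]
(240, 290) [ 16 127 108]
```

```bash
cat > b4.py <<'E'
from mv import *
def go(n,s,v,top=False):
    d=np.load(f"pics/{n}.npz"); c=Cam(dict(R=d["R"],t=d["t"],vertical_fov=float(d["vf"]),cx=d["c"][0],cy=d["c"][1]))
    h=cv2.cvtColor(cv2.imread(f"pics/{n}.png"),cv2.COLOR_BGR2HSV).astype(int); m=((h[...,0]>=25)&(h[...,0]<=36)&(h[...,1]>s)&(h[...,2]>v)).astype(np.uint8)
    m=cv2.morphologyEx(m,cv2.MORPH_CLOSE,np.ones((3,3)))
    k,_,st,ce=cv2.connectedComponentsWithStats(m); print(n)
    for i in range(1,k):
        if st[i,4]>12:
            for z in (.035,.05):
                X=c.ray(ce[i],z); e=X[:2]-T[:2]; cs,sn=np.cos(T[2]),np.sin(T[2]); l=np.array([e@[cs,sn],e@[-sn,cs]])*1000
                if abs(l[0])<90 and -60<l[1]<200: print(ce[i].round(1),st[i].tolist(),z,l.round(0))
go("b1",145,60); go("b2",140,15); go("b3",110,25)
E
python3 b4.py
```

```text
b1
[262.5 276.5] [257, 275, 12, 4, 48] 0.035 [53. 92.]
[262.5 276.5] [257, 275, 12, 4, 48] 0.05 [51. 90.]
[250.2 280.5] [245, 279, 12, 4, 43] 0.035 [ 40. 123.]
[250.2 280.5] [245, 279, 12, 4, 43] 0.05 [ 38. 121.]
[298.5 285.6] [293, 284, 12, 4, 44] 0.035 [36. -5.]
[298.5 285.6] [293, 284, 12, 4, 44] 0.05 [35. -6.]
[260.  303.2] [255, 301, 11, 5, 45] 0.035 [-18.  92.]
[260.  303.2] [255, 301, 11, 5, 45] 0.05 [-18.  91.]
[247.3 307.4] [242, 305, 12, 5, 46] 0.035 [-31. 124.]
[247.3 307.4] [242, 305, 12, 5, 46] 0.05 [-31. 122.]
[296.7 312. ] [291, 310, 12, 5, 43] 0.035 [-34.  -6.]
[296.7 312. ] [291, 310, 12, 5, 43] 0.05 [-34.  -6.]
b2
[249.5 171.2] [229, 164, 40, 22, 472] 0.035 [54. 91.]
[249.5 171.2] [229, 164, 40, 22, 472] 0.05 [55. 89.]
[207.4 181.5] [203, 178, 11, 12, 78] 0.035 [ 44. 132.]
[207.4 181.5] [203, 178, 11, 12, 78] 0.05 [ 46. 128.]
[351. 187.] [335, 181, 33, 13, 318] 0.035 [39. -7.]
[351. 187.] [335, 181, 33, 13, 318] 0.05 [41. -5.]
[255.5 241.5] [241, 236, 29, 11, 171] 0.035 [-15.  88.]
[255.5 241.5] [241, 236, 29, 11, 171] 0.05 [-12.  86.]
[358.  256.6] [350, 251, 15, 12, 154] 0.035 [-31. -15.]
[358.  256.6] [350, 251, 15, 12, 154] 0.05 [-27. -14.]
[212.3 256.8] [207, 252, 13, 8, 63] 0.035 [-31. 133.]
[212.3 256.8] [207, 252, 13, 8, 63] 0.05 [-27. 128.]
[343.3 253.1] [340, 252, 8, 4, 18] 0.035 [-27.  -0.]
[343.3 253.1] [340, 252, 8, 4, 18] 0.05 [-23.   1.]
b3
[261.7 240.6] [257, 236, 10, 11, 52] 0.035 [54. 89.]
[261.7 240.6] [257, 236, 10, 11, 52] 0.05 [48. 79.]
[260.4 283.3] [258, 280, 6, 7, 32] 0.035 [-31. -16.]
[260.4 283.3] [258, 280, 6, 7, 32] 0.05 [-36. -25.]
```

Run:
```python
from mv import *
from plant import imaging
import itertools
from scipy.optimize import minimize
def boxes(): return [[-50,50,-39,39,0,3],[-50,35,-39,-36,0,45],[-50,35,36,39,0,45],[-50,-48,-39,39,0,50],[-62,-48,-18,18,0,130]]
def sil(c,p,sh,z0=4):
    o=np.zeros(sh,np.uint8)
    for b in boxes():
        P=np.array(list(itertools.product(b[:2],b[2:4],b[4:])),float)+[0,0,z0]
        u=c.proj(place(p,P/1000)); cv2.fillConvexPoly(o,np.int32(cv2.convexHull(np.float32(u*16))),1,shift=4)
    return o
for n in("top","side"):
    d=imaging.read_camera(n); c=Cam(d); f=d["frame"]
    h=cv2.cvtColor(f,cv2.COLOR_RGB2HSV).astype(int)
    a=np.linspace(0,6.28,80); mat=np.zeros(f.shape[:2],np.uint8)
    u=c.proj(np.c_[M[0]-(.003 if n=="top" else 0)+.086*np.cos(a),M[1]+.086*np.sin(a),.004+0*a]); cv2.fillConvexPoly(mat,np.int32(u),1)
    cork=(h[...,1]>70)&(h[...,0]>5)&(h[...,0]<25)
    non=((~cork)&(mat>0)).astype(np.uint8); non=cv2.morphologyEx(non,cv2.MORPH_OPEN,np.ones((2,2)))
    g=lambda p:(lambda s:((s>0)!=(non>0))[mat>0].mean())(sil(c,p,non.shape))
    best=min(((g([M[0]+dx,M[1]+dy,1.524+w]),dx,dy,w) for dx in np.arange(-.015,.016,.003) for dy in np.arange(-.015,.016,.003) for w in(-.15,-.1,-.05,0,.05,.1)))
    print(n,"non px",non.sum(),"of",mat.sum(),"pred",g([*M,1.524]),"best",best)
    cv2.imwrite(f"pics/f_{n}.png",f[:,:,::-1])
    ys,xs=np.nonzero(mat); 
    for y in range(ys.min(),ys.max()+1,3): print("".join(".#"[non[y,x]] if mat[y,x] else " " for x in range(xs.min(),xs.max()+1,2)))
```

```text
top non px 1383 of 3266 pred 0.1267605633802817 best (np.float64(0.016840171463563994), np.float64(-0.009000000000000001), np.float64(-0.006000000000000002), 0)
            ........             
         ...............         
      ....................       
    .......................      
   ..........................    
  ............................   
  ........#..#######...........  
 ........#####################.  
 ........#####################.. 
........######################.. 
.........########################
 .......########################.
 .......#########################
 .......######################## 
 .......######################.. 
  ......######################.  
   ..........#################.  
    ..........................   
     .......................     
       ....................      
          ...............        
             .........           
side non px 1555 of 4504 pred 0.1294404973357016 best (np.float64(0.12100355239786856), np.float64(-0.0030000000000000027), np.float64(-0.006000000000000002), -0.05)
                .....    
[... 262 characters left out ...]
......###############.........  
 ...........##################.......  
 .........######################...... 
........#########################..... 
.......########################........
.......#######################.........
..........####################.........
 ..........###################.........
 ...........#################..........
  ............###############..........
  .............#############.......... 
   ..............###########.......... 
    ...............########..........  
      ..............######..........   
       ..............###..........     
         ........................      
           ....................        
               ............
```

```bash
python3 beads.py top; python3 -c "
from plant import robot
print(robot.close_job())"
```

```text
top orange [325.1 307.7] 52 tr x,y 0.125 0.211
top purple [340.  283.2] 78 tr x,y 0.092 0.142
the job is handed in; nothing more can be done
None
```

The job is handed in: three legs are in the shallow compartment, all six beads are in the red compartment, and the scoop stands upright on its mat about 8 mm off centre. One leg was knocked aside after I placed it; I left it because measurements show it still flat on the floor, against the +x wall.

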